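# Sleeve the offset lever and hold it balanced over its stand

## Robot

A 7-joint arm with a two-finger parallel gripper is mounted at the origin on a cart in front of the work surface, level with it; the furniture and walls round the work are solid. World frame = base frame: x ahead of the robot, y to its left, z up, the work surface at z = 0. Lengths are in m, angles in rad, forces in N, time in s.
With the tool pointing down it reaches from about 0.425 to 0.925 m from the base axis. Payload 6.8 kg.
Tool frame: the origin (TCP) lies at the very end of the fingers, on their centre line; the grasp point (between the pads) lies 19 mm behind it; z points along the fingers, y is the direction in which the jaws open and shut (so a half turn about z gives the same grasp; the last joint's range is limited). The gripper opens to 85 mm and grips with 20 to 120 N. Pads are 22 mm wide; open, the fingers measure 114 mm over their backs; the gripper's body (76 mm by 85 mm) begins 54 mm behind the grasp point. The pads swing forward as they close: fully open they stand 13 mm farther back than shut.
Start: joints at [1.012, 0.477, 0.022, 1.555, -0.011, 1.109, -0.083], TCP at [0.294, -0.608, 0.231] pointing down, gripper open.
Joint ranges: [-2.96, 2.96], [-0.34, 2.1], [-1.41, 1.46], [0.24, 2.44], [-1.37, 4.51], [0.17, 1.92], [-2.96, 2.96]. Speed limits (rad/s): [2.39, 2.39, 3.14, 3.14, 3.14, 3.14, 3.14].

## Interface

Orientations are given as a unit quaternion [x, y, z, w].
In Python, from bench import bot gives the robot as it stands.
- The arm moves only by the tool jog_arm, never from a script. Its argument "plan" is a list that holds one entry, the list of rows, each a list of 5 numbers: the shift along the tool's x, y, z in m, then the turn about the tool's z in rad, then the closure in counts, from 0 (fully open) to 255 (shut). A call has 1 to 12 rows; each row shifts and turns the commanded pose from where the row before left it, along the tool's axes as they then stand; what a row does not reach is not made up. A row lasts 1/12 s, in which the tool goes at most 41.7 mm and 7.16 degrees, less where a joint would pass 70% of its speed; a pose out of reach is approached as far as the arm can. A call with a gripper value outside its range is refused whole. The fingers move at their own pace and stop on an object; "squeeze" is the grip in N (left out, the last holds). Time passes only in rows, so rows that do not move let the fingers close. It gives the time, the measured TCP pose, the force and the opening at its end, in the units of the state.
- bot.read_state(): the state, without advancing time (a new reading comes with each control period).
- bot.camera(name): name is "side" or "top" or "wrist"; returns the picture (480x640x3 uint8, blue, green, red); there is no depth.
- bot.get_calibration(name): a dict with "vertical_fov" (degrees; the focal length in pixels is half the picture's height over the tangent of half this angle, whatever the lens; pixels are square), "cx", "cy" (the principal point, pixels), "origin" and "attitude" of the camera in the world. Camera axes: x right, y up, looking along -z (the intrinsics and any distortion apply to the point x, -y, -z); pixel columns grow to the right and rows downward; lengths in m; the calibration is good to about 2 mm. The wrist camera is an equidistant fisheye: a pixel r from the principal point sees the ray r / f radians off the axis. A picture is of the moment at which its call begins: read the wrist's pose just before it. get_calibration takes no time and is no camera call; for the wrist camera it gives the pose at the moment of the call.
- bot.hand_in(): hands the job in, once; it reports no verdict.
Trained networks look in the newest picture that a camera, given by its name, has taken for a name from the list of things; names that differ only in an ending like _2 or _b are one class to them, and where a whole thing is asked for, a point or a joint stands for the part that bears it (a point fixed in the world has none). Each returns a list of dicts, best first, with "conf" (0 to 1); they miss things now and then, are a little off and sometimes report something else, mostly with a low value. They report only what shows in the picture. A call takes as long as a camera call. They do not tell look-alikes from the thing itself.
- bot.recognise(label, camera): "box" ([left, top, right, bottom] in pixels, round what is visible of it).
- bot.trace(label, camera): "pixels" (480x640 bool, what is visible of it) and "box" ([left, top, right, bottom] in pixels, round what is visible of it).
The state is a dict: "t": time; "joints": joint angles; "dq": joint speeds; "effort": joint torques, N m; "tcp_pos": TCP position; "eef_rot": TCP orientation; "wrist_force": force on the tool from outside, world axes, zero at the start; "ft_torque": the same for the moment, N m; "grip_width": finger opening in m.
Only numpy, scipy, OpenCV 4.12 (cv2) and the standard library are available. Lean on these libraries where they do the work, as an engineer would, in place of code of your own. Each camera call takes 0.05 s, during which the arm holds its last target.

## Task

Push the loose steel sleeve fully home over the spigot of the offset lever on the bench and let go of the sleeve. Then take the lever by its bar at the balance point of lever and sleeve together, lift it level, and hold it level and still, 2 to 5 cm above the tip of the stand's post, with the hub's bore centred over the post and the spigot end over the fork, without touching the stand. Finish while holding it there, with the sleeve still home, and leave the two bottles and the petri dish where they stand.

Things in the scene. Friction and masses are not known exactly. Their poses are not given: they have to be found in the camera images.
- lever: Aluminium lever lying flat, 0.52 kg, 203 mm long: round hub (56 mm across, 44 tall, 20 mm vertical bore), bar 16 mm wide (underside 10, top 32 mm up), round boss with upright spigot 160 mm from the hub's centre. Alone it balances 38 mm, with the sleeve on 57 mm (+-4), from the hub's centre along the bar. Origin: centre of the hub's underside; x along the bar to the spigot, z up.
- spigot_seat (a point): Centre of the flat top of the lever's boss (30 mm across, 32 mm above the lever's underside), where the sleeve's lower end comes to rest. The steel spigot (18 mm in diameter, tapered tip) rises 32 mm from here, its tip 64 mm above the bench. Axes as the lever.
- sleeve: Loose plain steel tube standing upright on the bench, 34 mm outside diameter, 21 mm bore, 38 mm tall, about 0.10 kg. A loose fit on the spigot (3 mm on the diameter); when home its top is 6 mm above the spigot's tip. Origin: centre of its lower end; z along its axis, up.
- stand: Fixed mounting stand on the bench: grey base plate 240 x 70 x 10 mm with an upright round steel post (15 mm in diameter, tip 55 mm above the bench) near one end, and a dark fork of two cheeks (38 mm apart, tops 48 mm above the bench) 160 mm from the post. Origin: on the bench under the post's axis; x runs from the post to the fork, z up.
- post_tip (a point): Centre of the tip of the stand's post, 55 mm above the bench.
- fork (a point): Middle of the gap between the tops of the fork's cheeks, 48 mm above the bench.
- media_bottle: Bystander: white bottle with a green cap, 54 x 54 x 103 mm, behind the sleeve and the lever. Origin: centre of its underside.
- petri_dish: Bystander: flat clear petri dish, 64 mm across, 14 mm tall, near the front edge of the bench, in front of the sleeve and the lever. Origin: centre of its underside.
- amber_bottle: Bystander: brown bottle with a black cap, 44 x 44 x 98 mm, beyond the fork of the stand. Origin: centre of its underside.
Not all that is in view belongs to the job. Several things look just like the sleeve: the one meant starts farthest to the robot's right.

How it is judged:
By the outcome, as a careful person would: the job done as asked, in the order asked, and still so for the second after the job is handed in, while the arm keeps its last pose, push and grip.
It also fails if it takes over 59 s, if anything falls off the work surface, if the arm or the gripper's body presses on something with over 40 N, if the wrist force passes 120 N, or if a joint passes its speed limit or range.

## Working session

There is one attempt and no reset: what is moved stays moved. The work goes in short steps, Python scripts to look and compute and a tool call to move; the robot and the scene stay as the last step left them, time stands still between calls to the robot, and variables do not carry over. Pictures are saved under pics/ and viewed, and the job is handed in when it is done.

Besides the shell and the picture viewer there is one more tool, called after "Request:" as name(argument=value, ...) on one line, values as JSON. jog_arm: Moves the arm, as the interface text tells. Its arguments: {"type":"object","properties":{"plan":{"type":"array","items":{"type":"array","items":{"type":"array","items":{"type":"number"}}}},"squeeze":{"type":"number"}},"required":["plan"]}

```bash
ls -la; mkdir -p pics; cat > h.py <<'E'
import numpy as np, cv2
from scipy.spatial.transform import Rotation as R
from bench import bot
def calib(n):
    c=bot.get_calibration(n); return c
E
python3 - <<'E'
from h import *
s=bot.read_state(); print(s)
for n in ["side","top","wrist"]:
    print(n,bot.get_calibration(n))
    cv2.imwrite(f"pics/{n}0.png",bot.camera(n))
E
```

```text
total 12
drwxr-xr-x  3 agent agent 4096 Dec  5 22:44 .
drwxr-xr-x 23 root  root  4096 Dec  5 22:44 ..
drwxr-xr-x  2 agent agent 4096 Dec  5 22:44 pics
{'t': 0.0, 'joints': array([ 1.01186194,  0.47776654,  0.02231858,  1.55642897, -0.01150715,
        1.10929572, -0.08310147]), 'dq': array([-1.93024671e-04, -8.67475134e-05, -1.98396372e-04,  1.81588706e-03,
        1.51010537e-03, -1.89907197e-04, -5.57494591e-04]), 'effort': array([ 7.23485828e-04, -5.96452045e+01,  1.60844665e+00, -2.81197751e+01,
        1.24697608e-02,  9.49470385e-03, -1.69559803e-05]), 'tcp_pos': array([ 0.29385829, -0.60703523,  0.2303573 ]), 'eef_rot': array([ 9.74696541e-01,  2.23530464e-01, -2.53178654e-04, -8.48473950e-04]), 'wrist_force': array([ 1.22482828,  0.25945449, -0.99079364]), 'ft_torque': array([ 0.03742646, -0.01887478, -0.04493968]), 'grip_width': 0.0853500590833218}
side {'vertical_fov': 49.80300011677238, 'cx': 313.4081203545648, 'cy': 241.20866279887144, 'origin': array([-0.18400752,  0.22351957,  1.2882548 ]), 'attitude': array([-0.15340249,  0.21923991,  0.77519398, -0.57225504])}
top {'vertical_fov': 55.85193884318231, 'cx': 317.90550734278133, 'cy': 234.7242827228713, 'origin': array([0.29571479, 0.0112651 , 1.21016773]), 'attitude': array([-0.07296417,  0.07354066,  0.72566112, -0.68020875])}
wrist {'vertical_fov': 65.70646984690485, 'cx': 318.468947323981, 'cy': 236.82338649473093, 'origin': array([ 0.36422004, -0.57526259,  0.37143602]), 'attitude': array([-0.12955258,  0.08212369, -0.52465888,  0.83737978])}
```

View pics/side0.png

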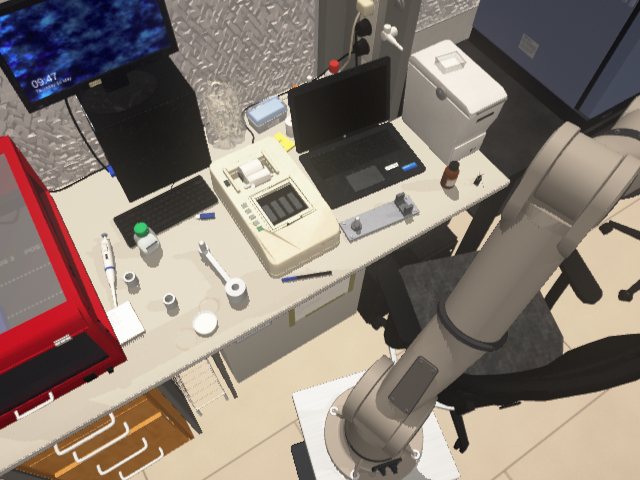

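View pics/top0.png

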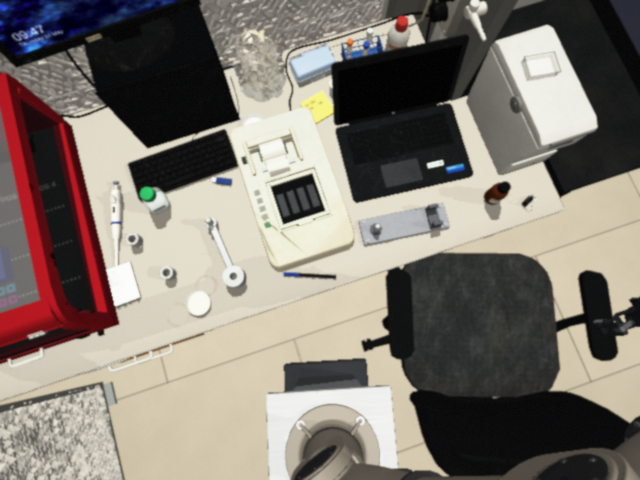

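View pics/wrist0.png

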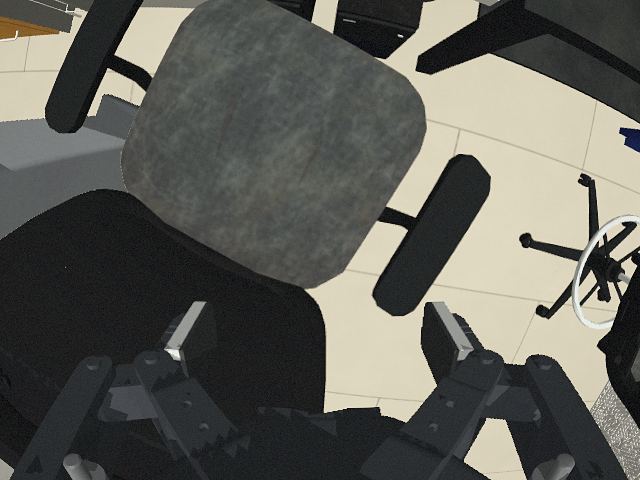

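```bash
cat >> h.py <<'E'
def K(n):
    c=bot.get_calibration(n); f=240/np.tan(np.radians(c["vertical_fov"])/2); return c,f
def ray(n,px,c=None):
    if c is None: c=bot.get_calibration(n)
    f=240/np.tan(np.radians(c["vertical_fov"])/2)
    u=(px[0]-c["cx"])/f; v=(px[1]-c["cy"])/f
    if n=="wrist":
        r=np.hypot(u,v); d=np.array([np.sin(r)*u/r,-np.sin(r)*v/r,-np.cos(r)])
    else:
        d=np.array([u,-v,-1.])
    return np.array(c["origin"]), R.from_quat(c["attitude"]).apply(d)
def onz(n,px,z,c=None):
    o,d=ray(n,px,c); return o+d*(z-o[2])/d[2]
def proj(n,p,c=None):
    if c is None: c=bot.get_calibration(n)
    f=240/np.tan(np.radians(c["vertical_fov"])/2)
    q=R.from_quat(c["attitude"]).inv().apply(np.array(p)-c["origin"])
    x,y,z=q[...,0],-q[...,1],-q[...,2]
    if n=="wrist":
        h=np.hypot(x,y); r=np.arctan2(h,z); return np.stack([c["cx"]+f*r*x/h,c["cy"]+f*r*y/h],-1)
    return np.stack([c["cx"]+f*x/z,c["cy"]+f*y/z],-1)
E
python3 - <<'E'
from h import *
for l in ["sleeve","lever","spigot_seat","stand","post_tip","fork","media_bottle","petri_dish","amber_bottle"]:
  for n in ["top","side"]:
    for d in bot.recognise(l,n)[:4]:
        b=np.array(d["box"]); ct=(b[:2]+b[2:])/2
        print(l,n,round(d["conf"],2),b.round(1),onz(n,ct,0.02).round(3))
t=cv2.imread("pics/top0.png"); s=cv2.imread("pics/side0.png")
a=cv2.resize(t[180:320,100:280],None,fx=4,fy=4,interpolation=cv2.INTER_CUBIC)
cv2.imwrite("pics/c1.png",a)
cv2.imwrite("pics/c2.png",cv2.resize(s[220:350,90:270],None,fx=4,fy=4,interpolation=cv2.INTER_CUBIC))
cv2.imwrite("pics/c3.png",np.vstack([cv2.resize(t[180:260,340:520],(720,320)),cv2.resize(s[150:250,330:500],(720,280))]))
E
```

```text
sleeve top 0.6 [159.2 265.5 176.9 281. ] [0.468 0.404 0.02 ]
sleeve top 0.58 [122.9 230.7 142.4 247. ] [0.567 0.5   0.02 ]
sleeve side 0.69 [163.5 291.9 177.4 308.6] [0.475 0.4   0.02 ]
sleeve side 0.45 [121.5 271.3 139.  285.6] [0.571 0.494 0.02 ]
lever top 0.95 [204.5 218.6 246.4 287.3] [0.513 0.251 0.02 ]
lever side 0.9 [198.6 242.8 246.7 304.5] [0.513 0.25  0.02 ]
spigot_seat top 0.64 [203.9 215.7 246.2 287.6] [0.516 0.252 0.02 ]
spigot_seat side 0.82 [200.  239.  247.  303.1] [0.52  0.246 0.02 ]
stand top 0.83 [356.6 198.9 451.5 244.8] [ 0.566 -0.232  0.02 ]
stand top 0.74 [485.  180.3 513.3 208.3] [ 0.627 -0.499  0.02 ]
stand side 0.89 [338.6 195.4 419.9 242.3] [ 0.556 -0.228  0.02 ]
post_tip top 0.83 [357.5 199.9 448.4 247.9] [ 0.561 -0.229  0.02 ]
post_tip side 0.58 [337.9 195.2 421.3 241.2] [ 0.558 -0.23   0.02 ]
fork top 0.86 [358.  205.  449.9 242.9] [ 0.561 -0.231  0.02 ]
fork side 0.39 [341.3 190.7 423.  239. ] [ 0.567 -0.242  0.02 ]
media_bottle top 0.9 [138.4 188.9 167.6 214.7] [0.667 0.446 0.02 ]
media_bottle side 0.87 [132.4 222.8 158.3 253.3] [0.689 0.437 0.02 ]
petri_dish top 0.57 [185.  291.3 211.9 314.8] [0.385 0.325 0.02 ]
petri_dish top 0.18 [360.9 200.2 448.7 247.6] [ 0.561 -0.234  0.02 ]
petri_dish side 0.6 [190.6 309.1 218.3 336. ] [0.386 0.326 0.02 ]
amber_bottle top 0.78 [484.4 181.1 510.8 206.8] [ 0.628 -0.495  0.02 ]
amber_bottle top 0.6 [204.1 215.9 243.9 286.8] [0.517 0.255 0.02 ]
amber_bottle top 0.36 [157.5 264.  175.5 282.3] [0.469 0.408 0.02 ]
amber_bottle side 0.72 [441.6 160.6 461.1 190.5] [ 0.642 -0.502  0.02 ]
```

View pics/c1.png

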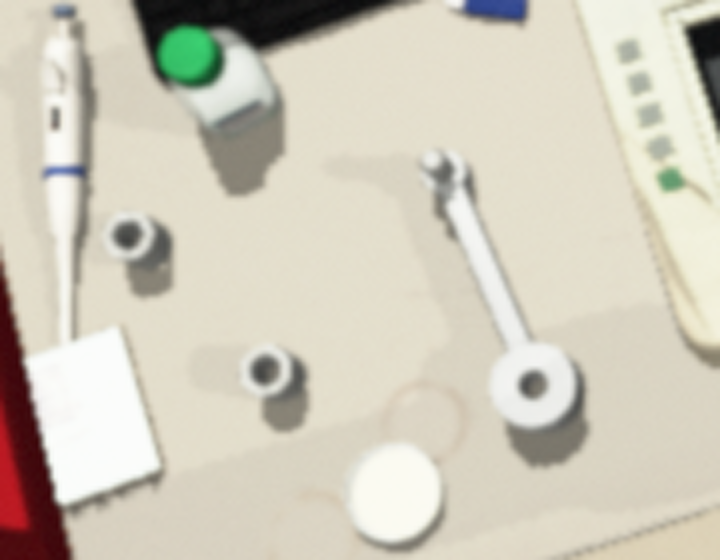

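View pics/c2.png

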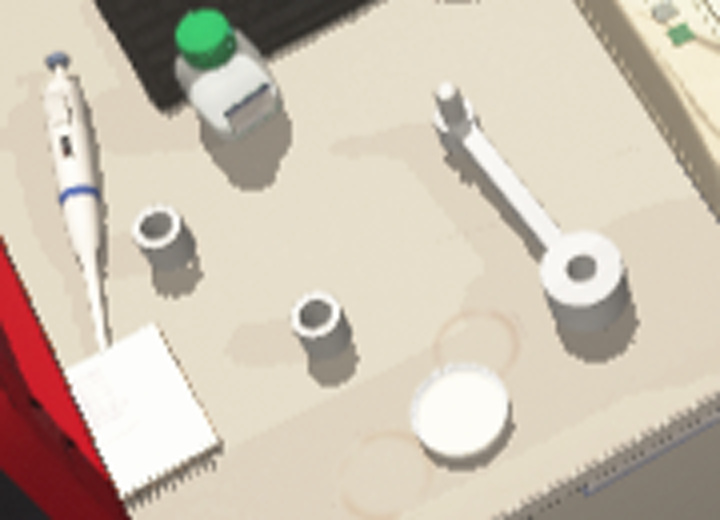

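View pics/c3.png

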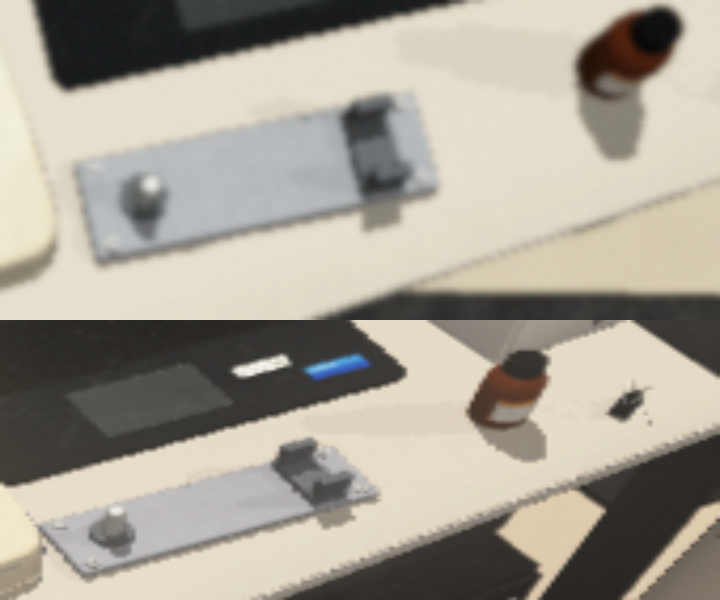

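```bash
python3 - <<'E'
from h import *
# manual picks from crops
def T(p): return np.array(p)/4+[100,180]-0.375
def S(p): return np.array(p)/4+[90,220]-0.375
def pr(nm,pt,ps,z): print(nm,onz("top",pt,z)[:2].round(4),onz("side",ps,z)[:2].round(4))
pr("hubtop",T((534,384)),S((582,267)),.044)
pr("spigtip",T((433,161)),S((444,90)),.064)
pr("sleevetop",T((267,370)),S((316,314)),.038)
pr("othertop",T((129,236)),S((158,228)),.038)
def T3(p): return np.array(p)/4+[340,180]-0.375
def S3(p): return np.array([p[0]*170/720,(p[1]-320)*100/280])+[330,150]
pr("post",T3((150,185)),S3((117,513)),.055)
for nm,a,b in[("cheek1",(370,108),(293,450)),("cheek2",(388,172),(332,484))]: pr(nm,T3(a),S3(b),.048)
pr("screenbase",(337,123),(300,150),0.02);pr("screenbase",(468,95),(410,120),0.02)
for p in [(325,66),(465,40)]:
  print(onz("top",p,.2))
print(onz("top",(300,110),.1),onz("top",(350,245),.05))
E
```

```text
hubtop [0.4476 0.228 ] [0.4523 0.2262]
spigtip [0.5952 0.2864] [0.6017 0.2866]
sleevetop [0.4688 0.4027] [0.4729 0.4012]
othertop [0.564  0.4944] [0.5672 0.4925]
post [ 0.5523 -0.1537] [ 0.5538 -0.1563]
cheek1 [ 0.5966 -0.3049] [ 0.5974 -0.3036]
cheek2 [ 0.5524 -0.3117] [ 0.5491 -0.3128]
screenbase [ 0.8654 -0.0725] [ 0.8772 -0.0802]
screenbase [ 0.9266 -0.4534] [ 0.8972 -0.4699]
[ 0.93282677 -0.0412509   0.2       ]
[ 0.98108664 -0.39548673  0.2       ]
[0.87087897 0.02863079 0.1       ] [ 0.50713048 -0.07926856  0.05      ]
```

Request:
jog_arm(plan=[[[0,-0.03,-0.025,0,0],[0,-0.03,-0.025,0,0],[0,-0.03,-0.025,0,0],[0,-0.03,-0.02,0,0],[0,-0.03,-0.02,0,0],[0.04,0,0,-0.077,0],[0.04,0,0,-0.077,0],[0.04,0,0,-0.077,0],[0.04,0,0,-0.077,0],[0.04,0,0,-0.077,0],[0.04,0,0,-0.077,0],[0.04,0,0,-0.077,0]]])

```text
t: 2.05
tcp_pos: [0.4449, -0.2969, 0.3465]
eef_rot: [0.879, 0.476, 0.0, 0.0]
wrist_force: [0.3, -0.4, 0.0]
grip_width: 0.0851
```

Request:
jog_arm(plan=[[[0.04,0,0,-0.077,0],[0.04,0,0,-0.077,0],[0,0,0,0,0]]])

```text
t: 2.3
tcp_pos: [0.4891, -0.2205, 0.3467]
eef_rot: [0.836, 0.548, 0.002, -0.001]
wrist_force: [1.0, 0.7, -0.1]
grip_width: 0.085
```

```bash
python3 - <<'E'
from h import *
c=bot.get_calibration("wrist");s=bot.read_state();print(s["tcp_pos"],abs(s["dq"]).max())
im=bot.camera("wrist")
cv2.imwrite("pics/w1.png",im)
import pickle;pickle.dump(c,open("w1.pkl","wb"))
for nm,p in [("post",(.553,-.155,.055)),("fork",(.574,-.308,.048))]: print(nm,proj("wrist",np.array(p),c))
E
```

```text
[ 0.48914717 -0.22054271  0.346708  ] 0.10274946750317254
post [345.45504356 115.6232981 ]
fork [407.27232728 224.65124607]
```

View pics/w1.png

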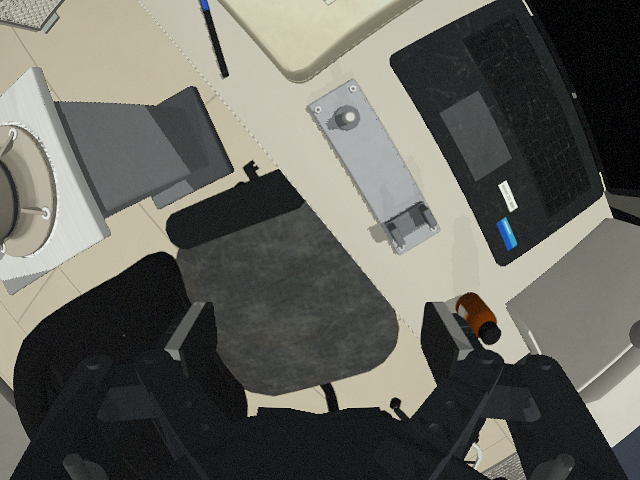

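```bash
python3 - <<'E'
from h import *
im=cv2.imread("pics/w1.png")
cv2.imwrite("pics/w1c.png",cv2.resize(im[70:270,300:450],None,fx=3,fy=3,interpolation=cv2.INTER_CUBIC))
E
```

```text
(no output)
```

View pics/w1c.png

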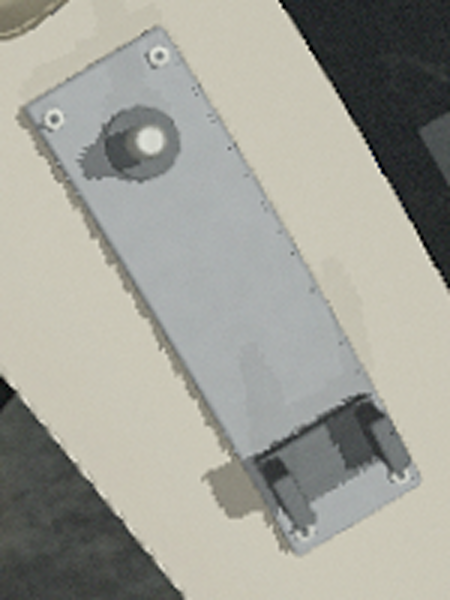

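Request:
jog_arm(plan=[[[0.04,0,0,-0.077,0],[0.04,0,0,-0.077,0],[0.04,0,0,-0.077,0],[0.04,0,0,-0.077,0],[0.04,0,0,-0.077,0],[0.04,0,0,-0.077,0],[0.04,0,0,-0.077,0],[0.04,0,0,-0.077,0],[0.04,0,0,-0.08,0],[0.04,0,0,-0.08,0],[0.04,0,0,-0.08,0],[0,0,0,0,0]]])

```text
t: 3.35
tcp_pos: [0.4988, 0.2047, 0.3471]
eef_rot: [0.535, 0.845, 0.002, -0.001]
wrist_force: [-1.3, 0.7, 0.7]
grip_width: 0.085
```

```bash
python3 - <<'E'
from h import *
c=bot.get_calibration("wrist");s=bot.read_state();print(s["tcp_pos"],abs(s["dq"]).max(),s["joints"].round(2))
im=bot.camera("wrist")
cv2.imwrite("pics/w2.png",im)
import pickle;pickle.dump(c,open("w2.pkl","wb"))
for nm,p in [("hub",(.45,.227,.044)),("spig",(.598,.2865,.064)),("sleeve",(.471,.402,.038))]: print(nm,proj("wrist",np.array(p),c))
w=pickle.load(open("w1.pkl","rb"))
print("post",onz("wrist",(349.7,116),.055,w))
C=[onz("wrist",np.array(p)/3+[299.67,69.67],.010,w) for p in [(22,107),(163,28),(420,485),(300,553)]]
C=np.array(C);print(C.round(4)); a=(C[0]+C[1])/2;b=(C[2]+C[3])/2;d=b-a;print(np.degrees(np.arctan2(d[1],d[0])),np.linalg.norm(d),np.linalg.norm(C[1]-C[0]),np.linalg.norm(C[2]-C[3]))
e=C[0]-C[1];print(np.degrees(np.arctan2(e[1],e[0])))
for p,q in((0,3),(1,2)):
  d=C[q]-C[p];print(np.degrees(np.arctan2(d[1],d[0])))
E
```

```text
[0.49881368 0.20470624 0.34707566] 0.0957105734066482 [ 0.09  0.23 -0.7   1.69  0.15  1.28 -0.2 ]
hub [289.39445138 152.45849695]
spig [424.74700917 164.08579831]
sleeve [368.18364083  32.0868433 ]
post [ 0.55734464 -0.15727975  0.055     ]
[[ 0.517  -0.124   0.01  ]
 [ 0.5852 -0.1158  0.01  ]
 [ 0.6188 -0.3492  0.01  ]
 [ 0.5545 -0.3572  0.01  ]]
-81.33748991369059 0.2360047913239938 0.06869230785399064 0.06474916883992518
-173.16708827453357
-80.86093857071967
-81.81505916765971
```

View pics/w2.png

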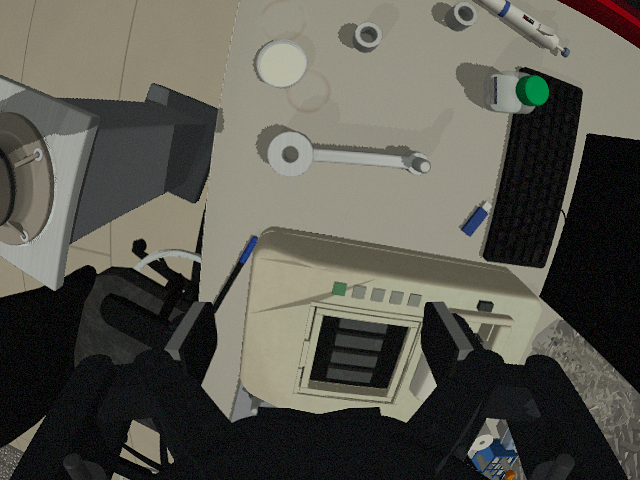

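```bash
python3 - <<'E'
from h import *
print(onz("side",(125,362),0),onz("top",(116,322),0),onz("top",(75,125),.3),onz("top",(0,75),.35))
E
```

```text
[0.34831201 0.54053976 0.        ] [0.35082906 0.54725438 0.        ] [0.76472106 0.51521466 0.3       ] [0.86357852 0.65100844 0.35      ]
```

Request:
jog_arm(plan=[[[0.04,0.01,0,0,0],[0.04,0.012,0,0,0],[0.04,0.012,0,0,0],[0.04,0.012,0,0,0],[0.03,0.012,0.02,0,0],[0,0,0.02,-0.108,0],[0,0,0.02,-0.108,0],[0,0,0.02,-0.108,0],[0,0,0.02,-0.108,0],[0,0,0,-0.108,0],[0,0,0,-0.108,0],[0,0,0,-0.108,0]]])

```text
t: 4.4
tcp_pos: [0.4781, 0.3908, 0.2452]
eef_rot: [0.191, 0.982, -0.001, 0.0]
wrist_force: [-0.1, 1.0, 0.1]
grip_width: 0.0859
```

Request:
jog_arm(plan=[[[0,0,0,-0.108,0],[0,0,0,-0.108,0],[0,0,0,-0.108,0],[0,0,0,-0.108,0],[0,0,0,-0.108,0],[0,0,0,-0.108,0],[0,0,0,-0.108,0],[0,0,0,0,0],[0,0,0,0,0]]])

```text
t: 5.15
tcp_pos: [0.4777, 0.3917, 0.2457]
eef_rot: [-0.181, 0.984, -0.001, -0.0]
wrist_force: [-0.2, 0.3, 0.6]
grip_width: 0.085
```

```bash
python3 - <<'E'
from h import *
c=bot.get_calibration("wrist");s=bot.read_state();print(s["tcp_pos"],abs(s["dq"]).max(),s["joints"].round(2),R.from_quat(s["eef_rot"]).as_euler("xyz",degrees=True))
im=bot.camera("wrist")
cv2.imwrite("pics/w3.png",im)
import pickle;pickle.dump(c,open("w3.pkl","wb"))
for nm,p in [("hub",(.45,.227,.044)),("spig",(.598,.2865,.064)),("sleeve",(.471,.402,.038))]: print(nm,proj("wrist",np.array(p),c))
E
```

```text
[0.47768824 0.3916595  0.24567007] 0.015893907884788134 [-0.06  0.58 -1.04  1.63  0.52  1.24  0.72] [-1.79937518e+02 -3.44649016e-02 -1.59166805e+02]
hub [170.08140362 121.63811949]
spig [180.06501453 284.45686239]
sleeve [333.17143871 201.47292366]
```

View pics/w3.png

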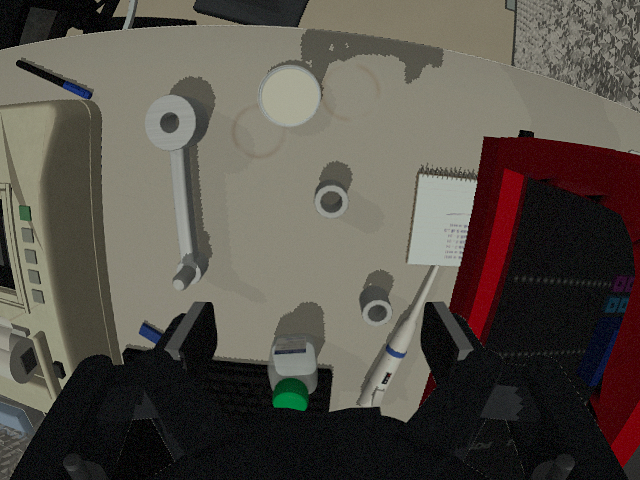

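```bash
python3 - <<'E'
from h import *
im=cv2.imread("pics/w3.png")
a=cv2.resize(im[150:250,281:381],None,fx=4,fy=4,interpolation=cv2.INTER_CUBIC)
b=cv2.resize(im[80:180,120:220],None,fx=4,fy=4,interpolation=cv2.INTER_CUBIC)
d=cv2.resize(im[245:305,150:220],(400,343),interpolation=cv2.INTER_CUBIC)
cv2.imwrite("pics/w3c.png",np.hstack([a,b])); cv2.imwrite("pics/w3d.png",d)
for l in ["sleeve","lever"]:
  for r in bot.recognise(l,"wrist")[:3]: print(l,r)
E
```

```text
sleeve {'box': [356.4, 287.5, 394.6, 327.6], 'conf': 0.74}
sleeve {'box': [314.4, 178.4, 347.9, 222.3], 'conf': 0.7}
lever {'box': [147.6, 93.3, 208.0, 287.8], 'conf': 0.62}
```

View pics/w3c.png

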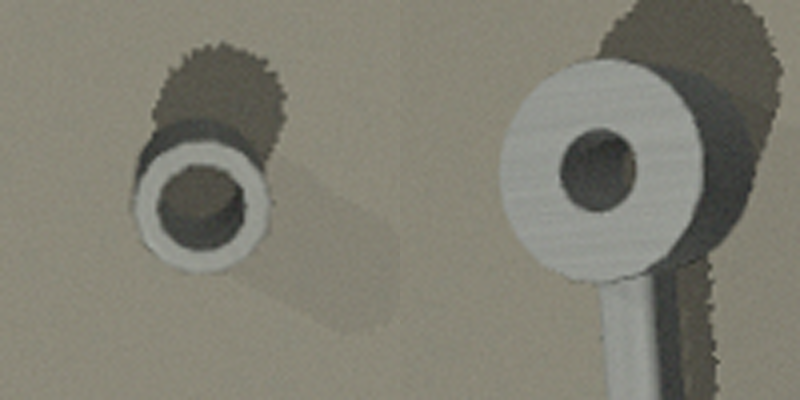

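View pics/w3d.png

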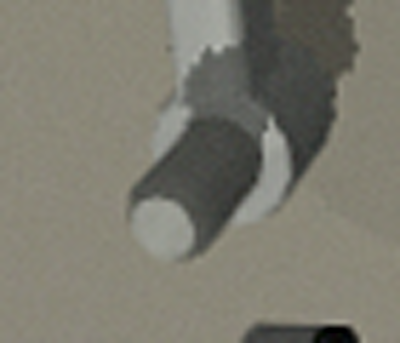

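```bash
python3 - <<'E'
from h import *
import pickle
c=pickle.load(open("w3.pkl","rb"))
S=onz("wrist",(331.1,201.4),.038,c);H=onz("wrist",(169.9,122.4),.044,c);P=onz("wrist",(178.1,284.5),.064,c)
print(S,H,P,np.linalg.norm((P-H)[:2]),np.degrees(np.arctan2(*(P-H)[1::-1])))
E
```

```text
[0.47164556 0.40011826 0.038     ] [0.45075698 0.22705015 0.044     ] [0.59889657 0.28449464 0.064     ] 0.1588874074414689 21.19492990371507
```

Candidates for the sleeve: wrist px (331,201) and (377,310); the first lies at y≈0.40 against y≈0.49, so it is the one farthest right, and the enlarged crop shows it as an open steel tube. I'm going for that one.

Request:
jog_arm(plan=[[[0.003,0.01,0,-0.01,0],[0,0,0.04,0,0],[0,0,0.04,0,0],[0,0,0.04,0,0],[0,0,0.04,0,0],[0,0,0.025,0,0],[0,0,0,0,0],[0,0,0,0,0]]], squeeze=40)

```text
t: 5.97
tcp_pos: [0.4687, 0.402, 0.0608]
eef_rot: [-0.189, 0.982, -0.0, -0.001]
wrist_force: [0.3, 0.1, 1.0]
grip_width: 0.0855
```

```bash
python3 - <<'E'
from h import *
c=bot.get_calibration("wrist");s=bot.read_state();print(s["tcp_pos"],R.from_quat(s["eef_rot"]).as_euler("xyz",degrees=True))
im=bot.camera("wrist")
cv2.imwrite("pics/w4.png",im)
import pickle;pickle.dump(c,open("w4.pkl","wb"))
print(proj("wrist",np.array((.4716,.4003,.038)),c))
E
```

```text
[0.46874298 0.40202255 0.06082601] [-1.79986649e+02 -1.22291390e-01 -1.58182516e+02]
[316.64228859 290.85012978]
```

View pics/w4.png

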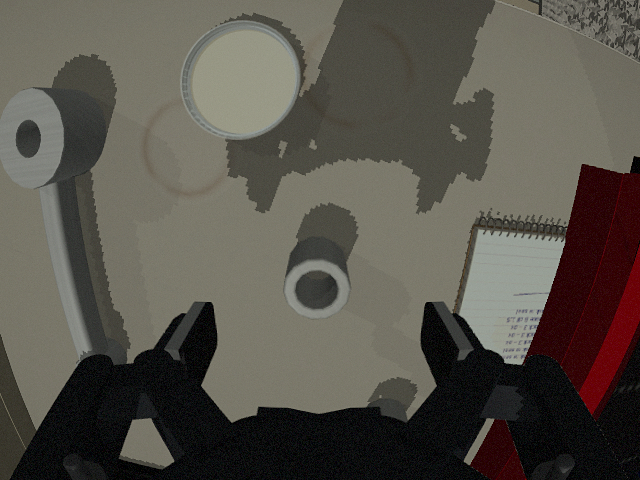

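Request:
jog_arm(plan=[[[-0.001,-0.0025,0.025,0,0],[0,0,0.02,0,0],[0,0,0.008,0,0],[0,0,0,0,255],[0,0,0,0,255],[0,0,0,0,255],[0,0,0,0,255],[0,0,0,0,255],[0,0,0,0,255],[0,0,0,0,255],[0,0,0,0,255],[0,0,0,0,255]]])

```text
t: 7.02
tcp_pos: [0.4723, 0.4006, 0.0099]
eef_rot: [-0.189, 0.982, 0.0, 0.001]
wrist_force: [0.3, -0.4, 6.6]
grip_width: 0.0319
```

Request:
jog_arm(plan=[[[0,0,0,0,255],[0,0,0,0,255],[0,0,-0.03,0,255],[0,0,-0.04,0,255],[0,0,-0.04,0,255],[0,0,-0.02,0,255],[0,0,0,0,255]]])

```text
t: 7.6
tcp_pos: [0.4732, 0.4026, 0.1442]
eef_rot: [-0.189, 0.982, 0.002, 0.004]
wrist_force: [0.1, 0.4, -1.4]
grip_width: 0.0315
```

```bash
python3 - <<'E'
from h import *
c=bot.get_calibration("wrist");s=bot.read_state();print(s["tcp_pos"],s["grip_width"],s["wrist_force"],R.from_quat(s["eef_rot"]).as_euler("xyz",degrees=True))
im=bot.camera("wrist")
cv2.imwrite("pics/w5.png",im)
import pickle;pickle.dump(c,open("w5.pkl","wb"))
E
```

```text
[0.47324985 0.40263386 0.1442467 ] 0.0315077408794309 [ 0.0529436   0.4228146  -1.35319236] [ 179.8101211     0.47317159 -158.21684819]
```

View pics/w5.png

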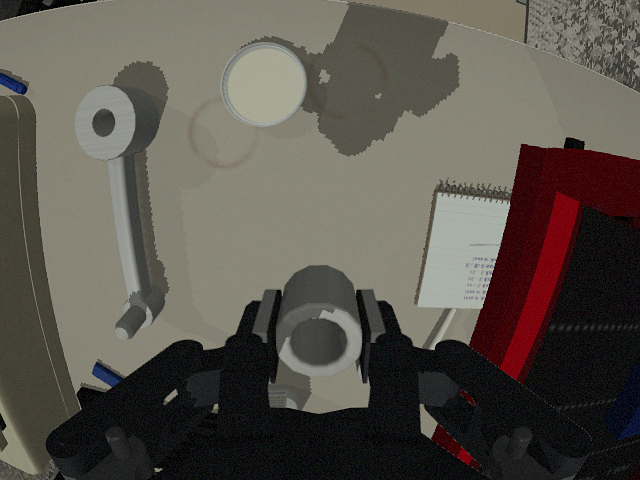

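```bash
python3 - <<'E'
from h import *
import pickle
im=cv2.imread("pics/w5.png")
cv2.imwrite("pics/w5c.png",cv2.resize(im[250:390,240:400],None,fx=5,fy=4.25,interpolation=cv2.INTER_CUBIC) if 0 else cv2.resize(im[250:390,240:400],None,fx=4,fy=4,interpolation=cv2.INTER_CUBIC))
c=pickle.load(open("w5.pkl","rb"))
s=bot.read_state(); tcp=s["tcp_pos"]; Rt=R.from_quat(s["eef_rot"])
zt=tcp[2]-.0099+.038
p=onz("wrist",(318.5,342),zt,c);print("top",p,Rt.inv().apply(p-tcp))
# model overlay at assumed pose
E
```

```text
top [0.47361427 0.40081867 0.16946515] [-0.00094536 -0.00061915 -0.02809662]
```

View pics/w5c.png

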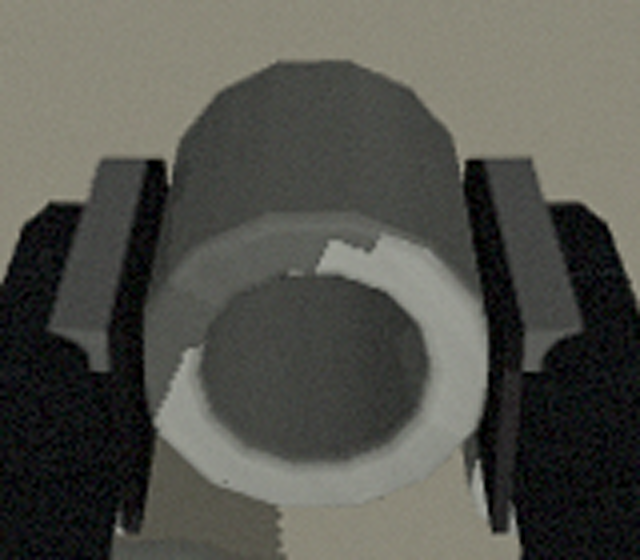

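```bash
cat >> h.py <<'E'
def circ(r,o,z,Rt,tcp,n=60):
    a=np.linspace(0,2*np.pi,n); return Rt.apply(np.stack([o[0]+r*np.cos(a),o[1]+r*np.sin(a),0*a+z],-1))+tcp
E
python3 - <<'E'
from h import *
import pickle
im=cv2.imread("pics/w5.png")
c=pickle.load(open("w5.pkl","rb"))
s=bot.read_state(); tcp=s["tcp_pos"]; Rt=R.from_quat(s["eef_rot"])
big=cv2.resize(im[250:390,240:400],None,fx=4,fy=4,interpolation=cv2.INTER_CUBIC)
p=onz("wrist",(318.9,339.2),tcp[2]+.028,c);o=Rt.inv().apply(p-tcp);print(o)
for z,col in((-.028,(0,0,255)),(.010,(0,255,0))):
  for r in (.017,.0105):
    q=proj("wrist",circ(r,o,z,Rt,tcp),c); q=((q-[240,250]+.5)*4).astype(int)
    cv2.polylines(big,[q.reshape(-1,1,2)],True,col,1)
cv2.imwrite("pics/w5o.png",big)
E
```

```text
[ 0.00025288 -0.00047221 -0.02800238]
```

View pics/w5o.png

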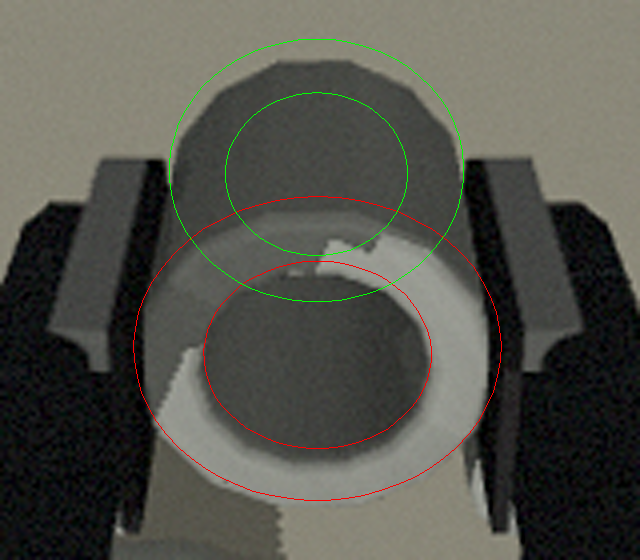

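Request:
jog_arm(plan=[[[-0.018,-0.038,0,0,255],[-0.018,-0.039,0,0,255],[-0.018,-0.039,0,0,255],[-0.018,-0.039,0,0,255],[0,0,0.02,0,255],[0,0,0.012,0,255],[0,0,0,0,255],[0,0,0,0,255]]])

```text
t: 8.32
tcp_pos: [0.5909, 0.2861, 0.1049]
eef_rot: [-0.19, 0.982, -0.0, -0.002]
wrist_force: [-0.2, 0.3, -0.7]
grip_width: 0.0314
```

```bash
python3 - <<'E'
from h import *
c=bot.get_calibration("wrist");s=bot.read_state();print(s["tcp_pos"],s["grip_width"],s["wrist_force"],R.from_quat(s["eef_rot"]).as_euler("xyz",degrees=True),s["joints"].round(2))
im=bot.camera("wrist")
cv2.imwrite("pics/w6.png",im)
cv2.imwrite("pics/s6.png",bot.camera("side")); cv2.imwrite("pics/t6.png",bot.camera("top"))
import pickle;pickle.dump((c,s),open("w6.pkl","wb"))
a=cv2.imread("pics/s6.png")[200:320,150:280];b=cv2.imread("pics/t6.png")[180:300,160:290]
cv2.imwrite("pics/st6.png",np.hstack([cv2.resize(q,(390,360),interpolation=cv2.INTER_CUBIC) for q in(a,b)]))
E
```

```text
[0.59088273 0.28610277 0.10490229] 0.03142856472340206 [-0.24619698  0.32554197 -0.70862821] [ 179.96448764   -0.18899541 -158.07631512] [ 0.07  0.77 -0.92  1.66  0.68  1.07  0.89]
```

View pics/w6.png

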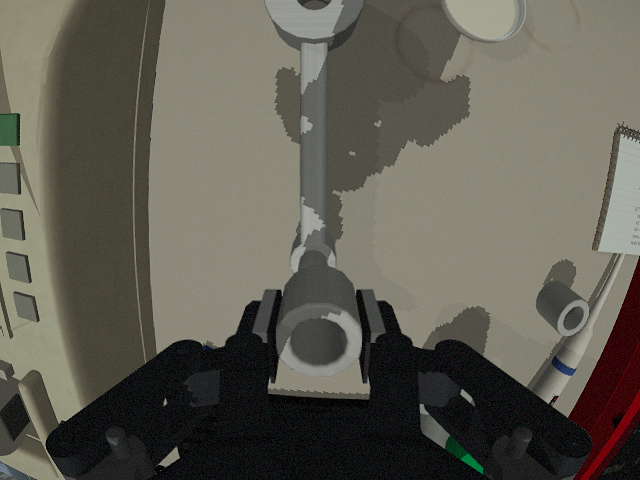

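View pics/st6.png

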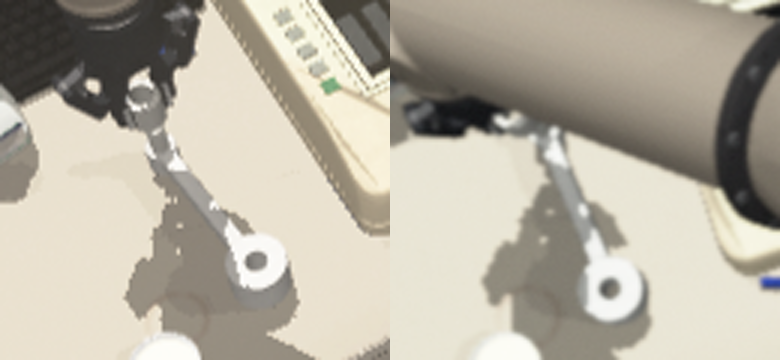

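```bash
python3 - <<'E'
from h import *
import pickle
c,s=pickle.load(open("w6.pkl","rb"))
im=cv2.imread("pics/w6.png")
H=np.array([.4505,.2268,0]);a=np.radians(21.4);Rl=R.from_euler("z",a)
f=5;x0,y0=260,200
big=cv2.resize(im[y0:y0+110,x0:x0+120],None,fx=f,fy=f,interpolation=cv2.INTER_CUBIC)
for r,z,col in((.015,.032,(0,0,255)),(.009,.032,(0,255,0)),(.009,.055,(255,0,0))):
  q=proj("wrist",circ(r,(.16,0),z,Rl,H),c);q=((q-[x0,y0]+.5)*f).astype(int)
  cv2.polylines(big,[q.reshape(-1,1,2)],True,col,1)
for y in(-.008,.008):
  q=proj("wrist",Rl.apply(np.array([[.1,y,.032],[.15,y,.032]]))+H,c);q=((q-[x0,y0]+.5)*f).astype(int)
  cv2.polylines(big,[q.reshape(-1,1,2)],False,(0,255,255),1)
cv2.imwrite("pics/w6o.png",big)
E
```

```text
(no output)
```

View pics/w6o.png

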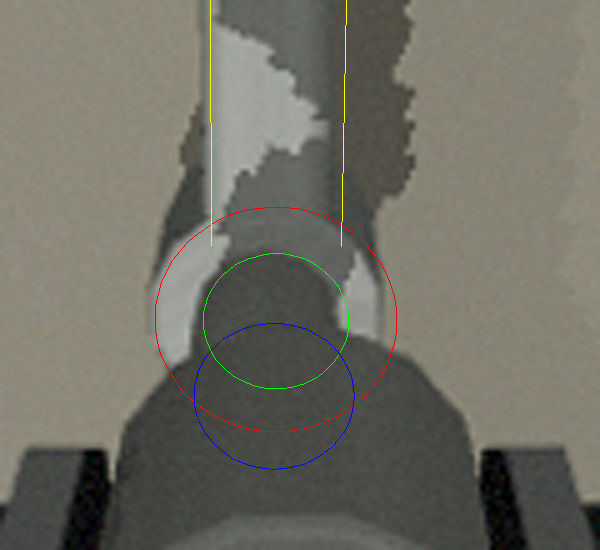

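```bash
python3 - <<'E'
from h import *
import pickle
c,s=pickle.load(open("w6.pkl","rb"))
Rt=R.from_quat(s["eef_rot"]);tcp=s["tcp_pos"]
p=onz("wrist",(265/5+260-.4,320/5+200-.4),.032,c);print(p,Rt.inv().apply(p-tcp))
for px in((319,342),(319,344)):
  p=onz("wrist",px,tcp[2]+.028,c);print(p,Rt.inv().apply(p-tcp))
print(Rt.inv().apply(c["origin"]-tcp), Rt.apply([0,0,1]))
E
```

```text
[0.59974271 0.28389092 0.032     ] [-0.00763384 -0.00540513  0.07287417]
[0.58976508 0.28393368 0.13290229] [ 0.00193904 -0.00157758 -0.02799474]
[0.59058388 0.28426419 0.13290229] [ 0.00105606 -0.00157669 -0.02799765]
[ 0.07772804 -0.00178993 -0.1410313 ] [-3.29145673e-03 -6.56612761e-04 -9.99994368e-01]
```

```bash
python3 - <<'E'
from h import *
import pickle
c,s=pickle.load(open("w6.pkl","rb"))
im=cv2.imread("pics/w6.png");f=5;x0,y0=265,255
big=cv2.resize(im[y0:y0+125,x0:x0+110],None,fx=f,fy=f,interpolation=cv2.INTER_CUBIC)
big=np.clip(big.astype(float)*1.8,0,255).astype(np.uint8)
Rt=R.from_quat(s["eef_rot"]);tcp=s["tcp_pos"]
o=(-.0010,-.0012)
for r,z,col in((.0165,-.028,(0,0,255)),(.0105,-.028,(0,255,255)),(.0165,.010,(0,255,0))):
  q=proj("wrist",circ(r,o,z,Rt,tcp),c);q=((q-[x0,y0]+.5)*f).astype(int)
  cv2.polylines(big,[q.reshape(-1,1,2)],True,col,1)
cv2.imwrite("pics/w6s.png",big[:600])
E
```

View pics/w6s.png

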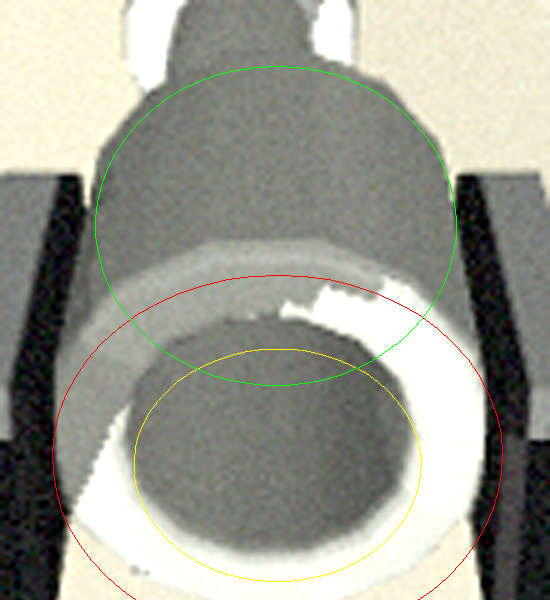

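```bash
python3 - <<'E'
from h import *
import pickle
c=pickle.load(open("w3.pkl","rb"))
def D(a,b,z): return np.linalg.norm(onz("wrist",a,z,c)-onz("wrist",b,z,c))
A=lambda x,y:(x/4+281,y/4+150); B=lambda x,y:((x-400)/4+120,y/4+80)
print("sleeve outer",D(A(134,207),A(270,207),.038),D(A(202,140),A(202,273),.038),"bore",D(A(157,207),A(247,207),.038))
print("hub",D(B(500,171),B(703,171),.044),"bore",D(B(559,171),B(637,171),.044))
c=pickle.load(open("w4.pkl","rb")); print(D((284.5,288),(350,288),.038),D((295,288),(337.5,288),.038))
for n in("w3","w4","w5"):
  c=pickle.load(open(n+".pkl","rb")); print(n,R.from_quat(c["attitude"]).as_rotvec(),)
c,s=pickle.load(open("w6.pkl","rb"));print(R.from_quat(c["attitude"]).as_rotvec())
E
```

```text
sleeve outer 0.032650127472130745 0.03268804881493893 bore 0.021598412280334794
hub 0.054138038341408456 bore 0.020802007082931933
0.031987231285271416 0.020722777040247806
w3 [-0.20559485 -0.29590638  1.91743546]
w4 [-0.20178915 -0.29766829  1.93452632]
w5 [-0.20515557 -0.30988839  1.93221219]
[-0.19996452 -0.29733903  1.93638003]
```

```bash
python3 - <<'E'
from h import *
import pickle
c,s=pickle.load(open("w6.pkl","rb"))
im=cv2.imread("pics/w6.png");f=5;x0,y0=265,255
Rt=R.from_quat([s["eef_rot"][0],s["eef_rot"][1],0,0]/np.hypot(*s["eef_rot"][:2]));tcp=s["tcp_pos"]
for dz in(0,.0025,.004):
  z=tcp[2]+.028-dz
  t=onz("wrist",(318.3,341.9),z,c)
  # bottom: find x so that far edge top matches row 66/5+255-.. 
  best=None
  tt=Rt.inv().apply(t-tcp)
  # bottom circle far edge at px (268/5+265, 66/5+255)
  e=onz("wrist",(268/5+265-.4,66/5+255-.4),z-.038,c); ee=Rt.inv().apply(e-tcp)
  print(dz,"top",tt.round(4),"bottom ctr",(ee-[.01625,0,0]).round(4), "worldtop",t.round(4),"worldbot",Rt.apply(ee-[.01625,0,0])[:2].round(4)+tcp[:2])
E
```

```text
0 top [ 0.0019 -0.0018 -0.028 ] bottom ctr [-0.0008 -0.0019  0.01  ] worldtop [0.5898 0.2837 0.1329] worldbot [0.59228273 0.28460277]
0.0025 top [ 0.0002 -0.0018 -0.0255] bottom ctr [-0.0018 -0.0019  0.0125] worldtop [0.5914 0.2843 0.1304] worldbot [0.59328273 0.28500277]
0.004 top [-0.0008 -0.0018 -0.024 ] bottom ctr [-0.0024 -0.0019  0.014 ] worldtop [0.5923 0.2847 0.1289] worldbot [0.59378273 0.28520277]
```

Request:
jog_arm(plan=[[[-0.006,-0.0035,0,0,255],[0,0,0.015,0,255],[0,0,0.009,0,255],[0,0,0,0,255],[0,0,0,0,255]]])

```text
t: 8.88
tcp_pos: [0.599, 0.2839, 0.0809]
eef_rot: [-0.189, 0.982, -0.0, -0.001]
wrist_force: [-0.3, -0.1, -0.5]
grip_width: 0.0315
```

```bash
python3 - <<'E'
from h import *
c=bot.get_calibration("wrist");s=bot.read_state();print(s["tcp_pos"],s["grip_width"],s["wrist_force"],R.from_quat(s["eef_rot"]).as_euler("xyz",degrees=True))
im=bot.camera("wrist")
cv2.imwrite("pics/w7.png",im)
import pickle;pickle.dump((c,s),open("w7.pkl","wb"))
sd=bot.camera("side");cv2.imwrite("pics/s7.png",sd)
f=5;x0,y0=255,220
big=cv2.resize(im[y0:y0+120,x0:x0+120],None,fx=f,fy=f,interpolation=cv2.INTER_CUBIC)
big=np.clip(big.astype(float)*1.8,0,255).astype(np.uint8)
cs=cv2.resize(sd[220:270,180:230],(600,600),interpolation=cv2.INTER_CUBIC)
cv2.imwrite("pics/ws7.png",cv2.resize(np.hstack([big,cs]),(800,400)))
cv2.imwrite("pics/w7b.png",big)
E
```

```text
[0.59900917 0.28392119 0.08089796] 0.03146258114086308 [-0.28802343 -0.06633847 -0.47957484] [-1.79983397e+02 -1.38620377e-01 -1.58203521e+02]
```

View pics/ws7.png

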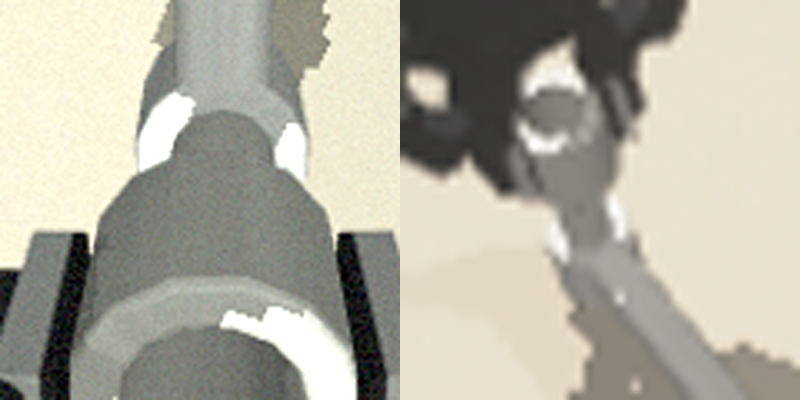

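View pics/w7b.png

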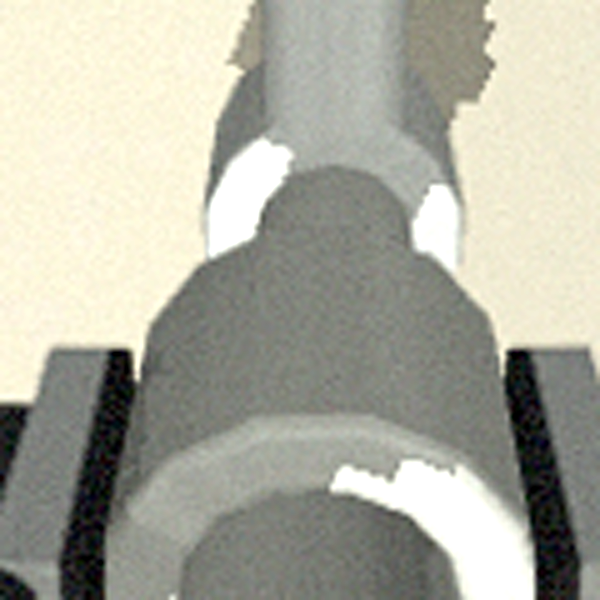

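```bash
python3 - <<'E'
from h import *
import pickle
c,s=pickle.load(open("w7.pkl","rb"))
Rt=R.from_quat([s["eef_rot"][0],s["eef_rot"][1],0,0]/np.hypot(*s["eef_rot"][:2]));tcp=s["tcp_pos"]
f=5;x0,y0=255,220
P=lambda x,y:(x/f+x0-.4,y/f+y0-.4)
e=Rt.inv().apply(onz("wrist",P(335,166),.032,c)-tcp);print("spigot",e-[.009,0,0])
z=tcp[2]-.0125
for r in(238,245,252):
  b=Rt.inv().apply(onz("wrist",P(320,r),z,c)-tcp);print(r,"sleeve bottom",b-[.01625,0,0])
b=Rt.inv().apply(onz("wrist",P(320,490),z+.038,c)-tcp);print("top bore",b-[.0107,0,0])
# side view predictions
big=cv2.imread("pics/w7b.png")
H=np.array([.5999-.16*np.cos(np.radians(21.4)),.2845-.16*np.sin(np.radians(21.4)),0])
g=cv2.cvtColor(big,cv2.COLOR_BGR2GRAY)[200:300,320].astype(int);print(g[::3])
sd=cv2.imread("pics/s7.png")
E
```

```text
spigot [-0.00064606 -0.0001061   0.04889796]
238 sleeve bottom [-0.00152407 -0.00174027  0.0125    ]
245 sleeve bottom [-0.00220026 -0.00173999  0.0125    ]
252 sleeve bottom [-0.00287855 -0.00173971  0.0125    ]
top bore [ 1.74501866e-05 -1.73774787e-03 -2.55000000e-02]
[132 135 135 135 135 132 132 140 137 132 129 128 129 133 136 131 124 122
 125 131 129 127 130 131 130 128 127 127 130 135 133 130 125 128]
```

Request:
jog_arm(plan=[[[0.001,0.0017,0,0,255],[0,0,0.004,0,255],[0,0,0.004,0,255],[0,0,0.004,0,255],[0,0,0.003,0,255],[0,0,0,0,255]]])

```text
t: 9.48
tcp_pos: [0.5985, 0.2854, 0.0665]
eef_rot: [-0.189, 0.982, -0.0, 0.0]
wrist_force: [2.5, 0.5, -1.8]
grip_width: 0.0316
```

```bash
python3 - <<'E'
from h import *
s=bot.read_state();print(s["tcp_pos"],s["wrist_force"],s["ft_torque"])
im=bot.camera("wrist")
cv2.imwrite("pics/w8.png",cv2.resize(im[220:380,240:400],None,fx=3.5,fy=3.5))
E
```

```text
[0.59854366 0.28536229 0.06652863] [ 2.46772019  0.53877285 -1.76908705] [ 0.09683117 -0.32336152  0.02098274]
```

View pics/w8.png

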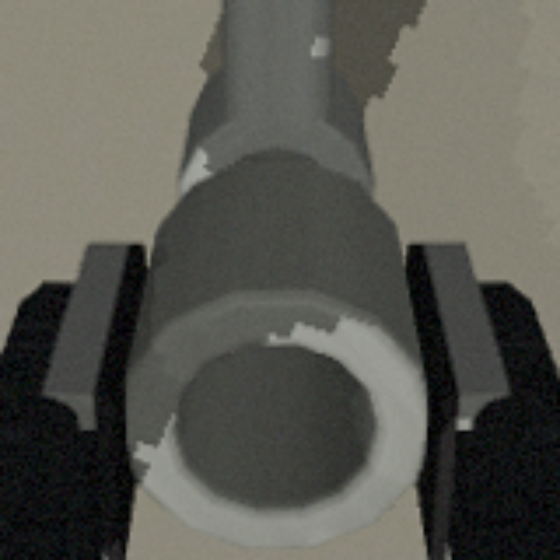

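Request:
jog_arm(plan=[[[-0.0008,0,0.003,0,255],[0,0,0.004,0,255],[0,0,0.004,0,255],[0,0,0.003,0,255],[0,0,0,0,255]]])

```text
t: 9.95
tcp_pos: [0.5987, 0.2856, 0.0524]
eef_rot: [-0.189, 0.982, -0.0, -0.0]
wrist_force: [1.3, -0.0, -1.6]
grip_width: 0.0318
```

```bash
python3 - <<'E'
from h import *
s=bot.read_state();print(s["tcp_pos"],s["wrist_force"],s["ft_torque"])
E
```

```text
[0.59873501 0.28562595 0.0523534 ] [ 1.26019406 -0.02114848 -1.57735314] [ 0.01668847 -0.12262941 -0.0266942 ]
```

Request:
jog_arm(plan=[[[0,0,0.003,0,255],[0,0,0.003,0,255],[0,0,0.002,0,255],[0,0,0.002,0,255],[0,0,0,0,255]]])

```text
t: 10.37
tcp_pos: [0.5988, 0.2858, 0.0428]
eef_rot: [-0.189, 0.982, -0.0, -0.0]
wrist_force: [0.6, -0.1, -1.0]
grip_width: 0.0316
```

Request:
jog_arm(plan=[[[0,0,0.0015,0,255],[0,0,0.0015,0,255],[0,0,0,0,255]]])

```text
t: 10.62
tcp_pos: [0.5992, 0.2862, 0.0419]
eef_rot: [-0.189, 0.982, -0.0, 0.0]
wrist_force: [-3.5, -3.1, 8.6]
grip_width: 0.0315
```

```bash
python3 - <<'E'
from h import *
s=bot.read_state();print(s["tcp_pos"],s["wrist_force"],s["ft_torque"])
im=bot.camera("wrist");sd=bot.camera("side")
cs=cv2.resize(sd[215:275,170:230],(560,560),interpolation=cv2.INTER_CUBIC)
cv2.imwrite("pics/w9.png",cv2.resize(np.hstack([cv2.resize(im[220:380,240:400],None,fx=3.5,fy=3.5),cs]),(800,400)))
E
```

```text
[0.59921092 0.28617266 0.0418998 ] [-3.54338376 -3.1243933   8.62600991] [-0.73773821  0.54564981 -0.0767549 ]
```

View pics/w9.png

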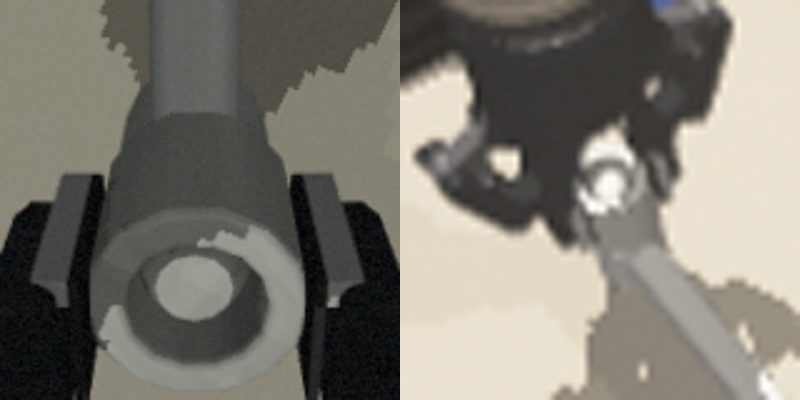

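Request:
jog_arm(plan=[[[0,0,0,0,120],[0,0,0,0,80],[0,0,0,0,80],[0,0,0,0,80],[0,0,-0.01,0,80],[0,0,-0.03,0,80],[0,0,-0.035,0,80],[0,0,0,0,80]]])

```text
t: 11.38
tcp_pos: [0.6016, 0.2892, 0.1228]
eef_rot: [-0.189, 0.982, 0.002, 0.004]
wrist_force: [1.3, 2.5, 0.7]
grip_width: 0.059
```

```bash
python3 - <<'E'
from h import *
c=bot.get_calibration("wrist");s=bot.read_state();print(s["tcp_pos"],s["wrist_force"],s["grip_width"],s["joints"].round(2))
im=bot.camera("wrist");sd=bot.camera("side")
cv2.imwrite("pics/w10r.png",im);import pickle;pickle.dump((c,s),open("w10.pkl","wb"))
cs=cv2.resize(sd[215:275,170:230],(400,400),interpolation=cv2.INTER_CUBIC)
cv2.imwrite("pics/w10.png",np.hstack([cv2.resize(im[200:360,240:400],(400,400)),cs]))
E
```

```text
[0.60160232 0.28915064 0.1227793 ] [1.27496338 2.48028199 0.66721338] 0.05901590039940666 [ 0.07  0.76 -0.93  1.63  0.67  1.09  0.91]
```

View pics/w10.png

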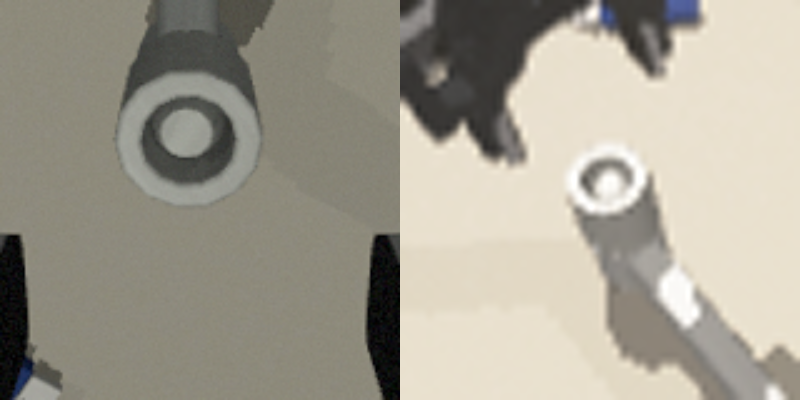

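View pics/w10r.png

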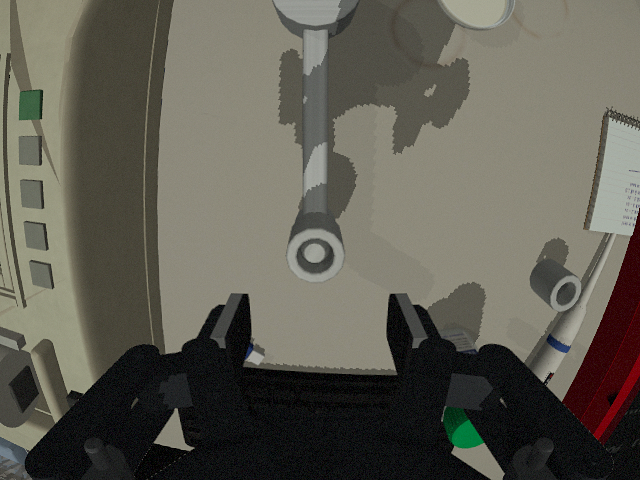

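```bash
python3 - <<'E'
from h import *
import pickle
c,s=pickle.load(open("w10.pkl","rb"));im=cv2.imread("pics/w10r.png")
p=onz("wrist",(240+187/2.5-.4,200+132/2.5-.4),.064,c);print("tip",p)
L=onz("wrist",(240+115/2.5,254),.070,c);Rr=onz("wrist",(240+262/2.5,254),.070,c);print("ring dia",np.linalg.norm(L-Rr),"centre",(L+Rr)/2)
print(onz("wrist",(315.4,254.5),.070,c))
# bar edges at rows
for row in(60,100,150,190):
  g=im[row,290:345].astype(int).sum(1);print(row,g.tolist())
f=5
x0,y0=265,190
big=cv2.resize(im[y0:y0+110,x0:x0+110],None,fx=f,fy=f,interpolation=cv2.INTER_CUBIC)
P=p
for r,z,col in((.01625,.070,(0,0,255)),(.0106,.070,(0,255,255)),(.017,.032,(0,255,0)),(.015,.032,(255,255,0)),(.007,.064,(255,0,0))):
  q=proj("wrist",circ(r,(p[0],p[1]),z,R.identity(),np.zeros(3)),c);q=((q-[x0,y0]+.5)*f).astype(int)
  cv2.polylines(big,[q.reshape(-1,1,2)],True,col,1)
cv2.imwrite("pics/w10o.png",big)
E
```

```text
tip [0.59904387 0.28388469 0.064     ]
ring dia 0.0327389521438594 centre [0.59763172 0.28396585 0.07      ]
[0.5978856  0.28407462 0.07      ]
60 [251, 247, 253, 252, 242, 253, 247, 259, 238, 239, 245, 252, 268, 333, 399, 404, 436, 456, 455, 437, 446, 457, 451, 449, 448, 439, 436, 437, 450, 458, 456, 460, 479, 298, 273, 277, 262, 234, 214, 226, 229, 235, 229, 227, 223, 235, 233, 226, 245, 213, 223, 226, 221, 232, 217]
100 [247, 252, 245, 255, 250, 246, 263, 256, 264, 239, 258, 254, 239, 369, 407, 436, 345, 280, 289, 298, 297, 298, 288, 291, 292, 274, 287, 290, 302, 296, 304, 298, 300, 294, 282, 264, 257, 232, 223, 239, 231, 241, 227, 223, 240, 229, 224, 230, 230, 225, 220, 228, 226, 225, 229]
150 [399, 399, 401, 395, 413, 404, 402, 397, 401, 404, 405, 393, 327, 223, 248, 282, 293, 285, 299, 300, 293, 291, 333, 419, 470, 472, 465, 470, 468, 475, 486, 479, 469, 453, 420, 388, 335, 275, 216, 229, 235, 224, 215, 381, 389, 376, 381, 373, 379, 370, 382, 379, 378, 377, 388]
190 [409, 410, 407, 406, 396, 403, 399, 409, 405, 397, 401, 405, 356, 343, 415, 437, 459, 344, 290, 302, 340, 316, 289, 295, 294, 310, 296, 293, 299, 313, 315, 311, 295, 296, 258, 267, 247, 227, 231, 233, 238, 243, 232, 221, 240, 236, 239, 223, 235, 233, 239, 230, 237, 230, 229]
```

View pics/w10o.png

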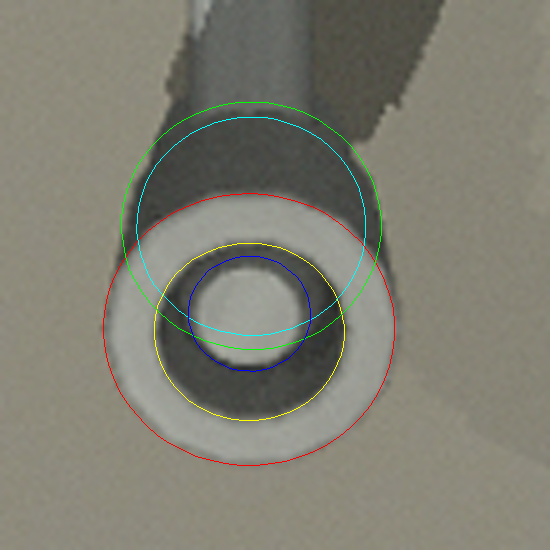

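Request:
jog_arm(plan=[[[0.035,0,0,0,80],[0.035,-0.001,0,0,80],[0.034,-0.001,0,0,80],[0,0,0,0,80],[0,0,0,0,80]]])

```text
t: 11.9
tcp_pos: [0.5014, 0.244, 0.1145]
eef_rot: [-0.19, 0.982, -0.001, -0.001]
wrist_force: [0.0, -0.1, -0.3]
grip_width: 0.0585
```

```bash
python3 - <<'E'
from h import *
c=bot.get_calibration("wrist");s=bot.read_state();print(s["tcp_pos"],s["wrist_force"],s["grip_width"],R.from_quat(s["eef_rot"]).as_euler("xyz",degrees=True))
im=bot.camera("wrist")
cv2.imwrite("pics/w11.png",im);import pickle;pickle.dump((c,s),open("w11.pkl","wb"))
H=np.array([.4505,.2268,0]);a=np.radians(21.2);Rl=R.from_euler("z",a)
big=im.copy()
for r,x,z,col in((.028,0,.044,(0,0,255)),(.010,0,.044,(0,255,255)),(.004,.057,.032,(0,255,0))):
  q=proj("wrist",circ(r,(x,0),z,Rl,H),c).astype(int)
  cv2.polylines(big,[q.reshape(-1,1,2)],True,col,1)
for y in(-.008,.008):
  q=proj("wrist",Rl.apply(np.array([[x,y,.032] for x in np.linspace(.03,.145,20)]))+H,c).astype(int)
  cv2.polylines(big,[q.reshape(-1,1,2)],False,(255,0,255),1)
cv2.imwrite("pics/w11o.png",cv2.resize(big[:, 150:490],None,fx=1.25,fy=1.25))
E
```

```text
[0.50136247 0.243967   0.11452962] [ 0.02246579 -0.08046341 -0.28474495] 0.05853114493756276 [-1.79895070e+02 -1.35088308e-01 -1.58149340e+02]
```

View pics/w11o.png

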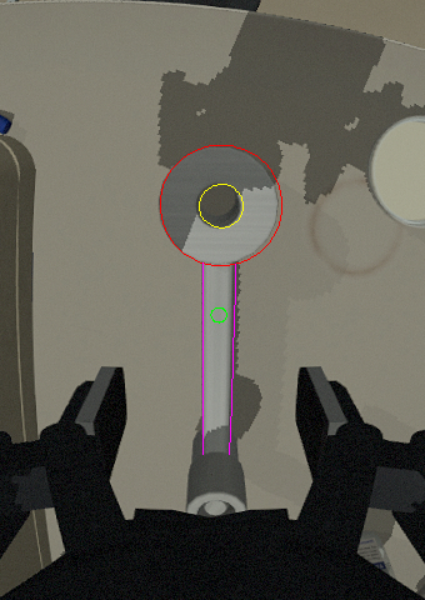

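Request:
jog_arm(plan=[[[-0.0034,0.0018,0.03,0.01,80],[0,0,0.035,0,80],[0,0,0.03,0,80],[0,0,0.01,0,80],[0,0,0.003,0,80],[0,0,0,0,80]]], squeeze=100)

```text
t: 12.45
tcp_pos: [0.5061, 0.2491, 0.0072]
eef_rot: [-0.184, 0.983, 0.0, -0.0]
wrist_force: [0.2, -0.3, 0.8]
grip_width: 0.0586
```

Request:
jog_arm(plan=[[[0.0025,-0.001,0.001,0,80],[0,0,0,0,255],[0,0,0,0,255],[0,0,0,0,255],[0,0,0,0,255],[0,0,0,0,255],[0,0,0,0,255],[0,0,0,0,255],[0,0,0,0,255]]])

```text
t: 13.2
tcp_pos: [0.5043, 0.2471, 0.0076]
eef_rot: [-0.184, 0.983, 0.0, 0.001]
wrist_force: [-1.5, -1.8, 7.1]
grip_width: 0.0144
```

```bash
python3 - <<'E'
from h import *
c=bot.get_calibration("wrist");s=bot.read_state();print(s["tcp_pos"],s["wrist_force"],s["ft_torque"],s["grip_width"],R.from_quat(s["eef_rot"]).as_euler("xyz",degrees=True))
im=bot.camera("wrist")
cv2.imwrite("pics/w12.png",im);import pickle;pickle.dump((c,s),open("w12.pkl","wb"))
E
```

```text
[0.50427704 0.24714838 0.00761127] [-1.54952575 -1.76125664  7.1408455 ] [-0.12782534  0.24232244  0.10377564] 0.014386301195610789 [-1.79995273e+02  1.05234301e-01 -1.58776181e+02]
```

View pics/w12.png

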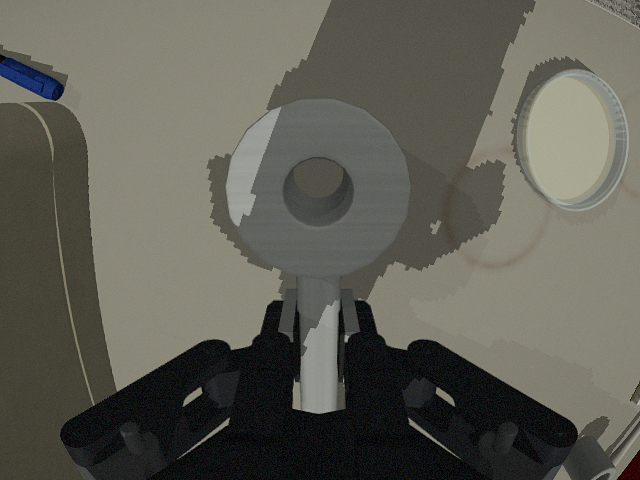

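Request:
jog_arm(plan=[[[0,0,0,0,255],[0,0,-0.005,0,255],[0,0,-0.01,0,255],[0,0,-0.015,0,255],[0,0,-0.015,0,255],[0,0,-0.01,0,255],[0,0,0,0,255],[0,0,0,0,255],[0,0,0,0,255]]])

```text
t: 14.0
tcp_pos: [0.5036, 0.246, 0.0611]
eef_rot: [-0.184, 0.983, -0.0, -0.0]
wrist_force: [-1.0, 0.2, -6.0]
grip_width: 0.0144
```

```bash
python3 - <<'E'
from h import *
c=bot.get_calibration("wrist");s=bot.read_state();print(s["tcp_pos"],s["wrist_force"],s["ft_torque"],s["grip_width"],R.from_quat(s["eef_rot"]).as_euler("xyz",degrees=True),s["joints"].round(2))
Rt=R.from_quat(s["eef_rot"]);print("torque tool",Rt.inv().apply(s["ft_torque"]))
im=bot.camera("wrist")
cv2.imwrite("pics/w13.png",im);import pickle;pickle.dump((c,s),open("w13.pkl","wb"))
sd=bot.camera("side");cv2.imwrite("pics/s13.png",cv2.resize(sd[200:340,140:300],None,fx=4,fy=4,interpolation=cv2.INTER_CUBIC))
E
```

```text
[0.50355115 0.24604936 0.06107248] [-1.00755071  0.19057786 -6.02555376] [-0.02839818  0.00579494 -0.00081491] 0.014438259226955382 [-1.79968796e+02 -2.48815896e-02 -1.58806948e+02] [ 0.12  0.7  -0.92  1.92  0.72  0.89  0.77]
torque tool [0.02438226 0.01566973 0.00081697]
```

View pics/w13.png

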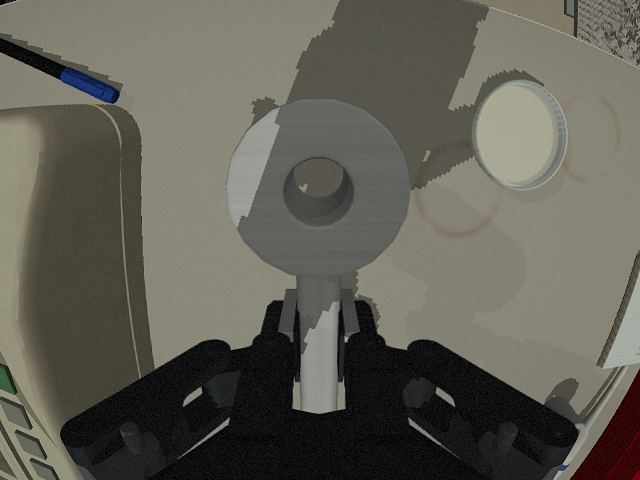

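View pics/s13.png

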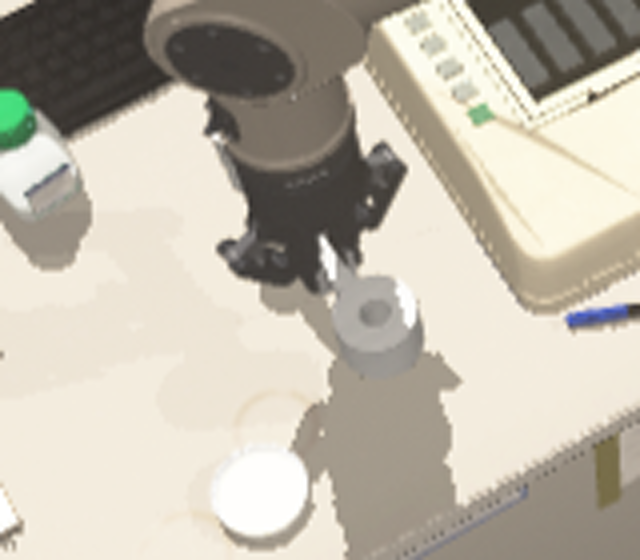

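Request:
jog_arm(plan=[[[0,0,-0.015,0,255],[0,0,-0.025,0,255],[0,0,-0.03,0,255],[0,0,-0.03,0,255],[0,0,-0.025,0,255],[0,0,-0.015,0,255],[0.002,-0.01,0,0,255],[0.005,-0.02,0,0,255],[0.008,-0.03,0,0,255],[0.008,-0.033,0,0,255],[0.008,-0.033,0,0,255],[0.008,-0.033,0,0,255]]])

```text
t: 15.1
tcp_pos: [0.5237, 0.0813, 0.1995]
eef_rot: [-0.184, 0.983, -0.0, -0.001]
wrist_force: [1.9, -0.4, -6.6]
grip_width: 0.014
```

Request:
jog_arm(plan=[[[0.008,-0.033,0,0,255],[0.008,-0.033,0,0,255],[0.008,-0.033,0,0,255],[0.008,-0.033,0,0,255],[0.008,-0.033,0,0,255],[0.008,-0.033,0,0,255],[0.008,-0.033,0,0,255],[0.008,-0.033,0,0,255],[0.008,-0.025,0,0,255],[0.003,-0.015,0,0,255],[0,0,0,0.03,255],[0,0,0,0.07,255]]])

```text
t: 16.1
tcp_pos: [0.5634, -0.2281, 0.1991]
eef_rot: [-0.133, 0.991, 0.001, -0.001]
wrist_force: [-0.4, 1.2, -6.1]
grip_width: 0.014
```

Request:
jog_arm(plan=[[[0,0,0,0.1,255],[0,0,0,0.1,255],[0,0,0,0.1,255],[0,0,0,0.1,255],[0,0,0,0.1,255],[0,0,0,0.1,255],[0,0,0,0.1,255],[0,0,0,0.1,255],[0,0,0,0.1,255],[0,0,0,0.1,255],[0,0,0,0.1,255],[0,0,0,0.1,255]]])

```text
t: 17.1
tcp_pos: [0.5636, -0.2258, 0.1996]
eef_rot: [0.45, 0.893, -0.0, -0.002]
wrist_force: [0.2, 0.2, -5.9]
grip_width: 0.0144
```

Request:
jog_arm(plan=[[[0,0,0,0.1,255],[0,0,0,0.1,255],[0,0,0,0.1,255],[0,0,0,0.1,255],[0,0,0,0.06,255],[0,0,0,0.03,255],[0,0,0,0,255],[0,0,0,0,255]]])

```text
t: 17.77
tcp_pos: [0.564, -0.2258, 0.2001]
eef_rot: [0.651, 0.759, -0.0, -0.001]
wrist_force: [-0.4, -0.6, -6.7]
grip_width: 0.014
```

```bash
python3 - <<'E'
from h import *
c=bot.get_calibration("wrist");s=bot.read_state();print(s["tcp_pos"],s["wrist_force"],s["ft_torque"],s["grip_width"],R.from_quat(s["eef_rot"]).as_euler("xyz",degrees=True),s["joints"].round(2))
im=bot.camera("wrist")
cv2.imwrite("pics/w14.png",im);import pickle;pickle.dump((c,s),open("w14.pkl","wb"))
sd=bot.camera("side");cv2.imwrite("pics/s14.png",sd)
E
```

```text
[ 0.56402024 -0.22583319  0.20008148] [-0.36411161 -0.60659193 -6.66223591] [ 0.04610179 -0.06732577  0.05272915] 0.01398638295825205 [-1.79884381e+02 -6.23818658e-02  9.87544522e+01] [ 0.74  0.47 -0.62  1.72  0.31  1.05  0.17]
```

View pics/w14.png

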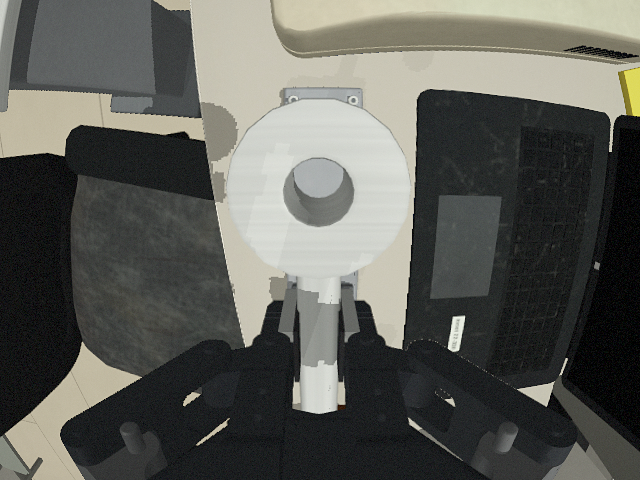

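View pics/s14.png

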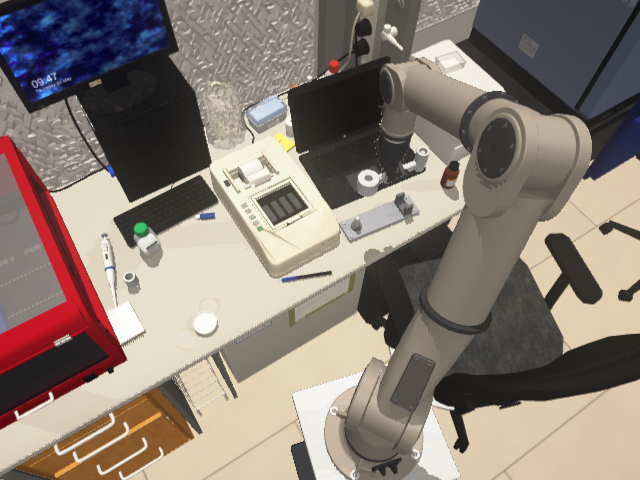

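Request:
jog_arm(plan=[[[0,0.02,0,0,255],[0,0.025,0.02,0,255],[0,0.01,0.02,0,255],[0,0,0.02,0,255],[0,0,0.01,0,255],[0,0,0,0,255],[0,0,0,0,255],[0,0,0,0,255]]])

```text
t: 18.53
tcp_pos: [0.6198, -0.2184, 0.1326]
eef_rot: [0.652, 0.758, 0.0, 0.001]
wrist_force: [-0.1, 0.2, -6.6]
grip_width: 0.0141
```

```bash
python3 - <<'E'
from h import *
c=bot.get_calibration("wrist");s=bot.read_state();print(s["tcp_pos"],s["wrist_force"],R.from_quat(s["eef_rot"]).as_euler("xyz",degrees=True),s["joints"].round(2))
im=bot.camera("wrist")
cv2.imwrite("pics/w15.png",im);import pickle;pickle.dump((c,s),open("w15.pkl","wb"))
E
```

```text
[ 0.61983148 -0.2184344   0.13261903] [-0.05250011  0.23912186 -6.59819546] [1.79905769e+02 4.57737785e-02 9.86278014e+01] [ 0.65  0.61 -0.58  1.66  0.39  0.99  0.09]
```

View pics/w15.png

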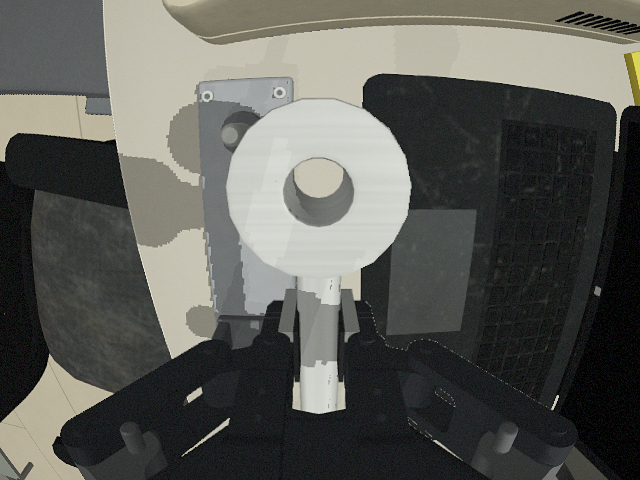

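```bash
python3 - <<'E'
from h import *
im=cv2.imread("pics/w15.png")
big=cv2.resize(im[70:170,190:310],None,fx=6,fy=6,interpolation=cv2.INTER_CUBIC)
cv2.imwrite("pics/w15c.png",np.clip(big*1.3,0,255).astype(np.uint8))
cv2.imwrite("pics/w15d.png",cv2.resize(im[85:285,218:418],None,fx=3,fy=3,interpolation=cv2.INTER_CUBIC))
E
```

```text
(no output)
```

View pics/w15c.png

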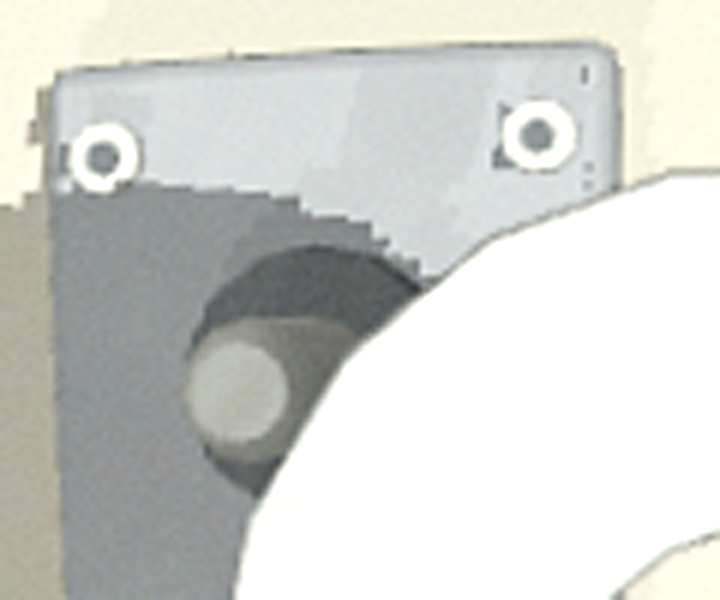

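View pics/w15d.png

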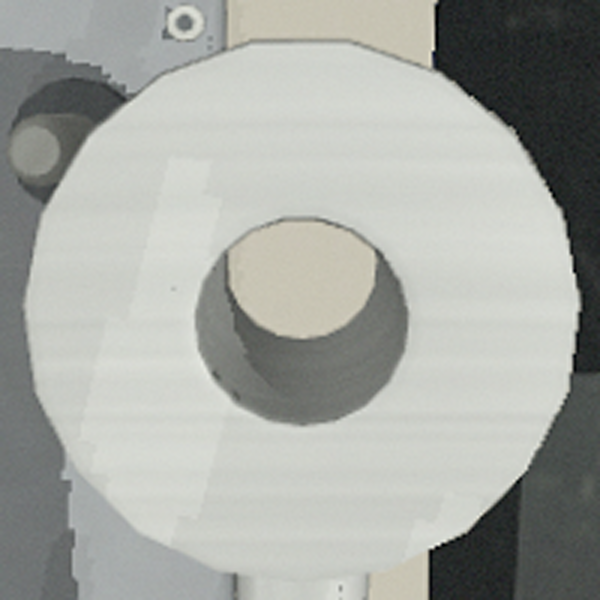

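```bash
cat > ov.py <<'E'
from h import *
import pickle
from scipy.optimize import least_squares
def fit(name,outer,bore):
    c,s=pickle.load(open(name+".pkl","rb"));tcp=s["tcp_pos"]
    yaw=R.from_quat(s["eef_rot"]).as_euler("xyz")[2]
    # extents px: outer [l,r,t,b], bore; fit centre (x,y), z, tiltless
    def ext(p,r):
        a=np.linspace(0,2*np.pi,180);q=proj("wrist",np.stack([p[0]+r*np.cos(a),p[1]+r*np.sin(a),0*a+p[2]],-1),c)
        return np.array([q[:,0].min(),q[:,0].max(),q[:,1].min(),q[:,1].max()])
    p0=onz("wrist",((outer[0]+outer[1])/2,(outer[2]+outer[3])/2),tcp[2]+.0364,c)
    f=lambda p:np.concatenate([ext(p,.0275)-outer,ext(p,.0103)-bore])
    for fix in (True,False):
        g=(lambda p:f([p[0],p[1],tcp[2]+.0364])) if fix else f
        r=least_squares(g,p0,x_scale=.001);print(fix,r.x.round(4),"z-tcp",(r.x[2]-tcp[2]).round(4),f(r.x if not fix else [*r.x[:2],tcp[2]+.0364]).round(1))
        v=r.x[:2]-tcp[:2]; print(" in tool x,y:",np.array([v@[np.cos(yaw),np.sin(yaw)],v@[np.sin(yaw),-np.cos(yaw)]]).round(4))
    return c,s
E
python3 - <<'E'
from ov import *
o=np.array([25/3+218,580/3+218,38/3+85,578/3+85])-.33;b=np.array([195/3+218,408/3+218,216/3+85,425/3+85])-.33
c,s=fit("w15",o,b)
print("post",onz("wrist",(229.6,134.9),.055,c))
P=lambda x,y:onz("wrist",(x/6+190-.4,y/6+70-.4),.010,c)
a,bb=P(55,75),P(618,48);print(a,bb,np.linalg.norm(a-bb),np.degrees(np.arctan2(*(bb-a)[1::-1]))-90)
s1,s2=P(103,157),P(540,135);print(s1,s2,np.degrees(np.arctan2(*(s2-s1)[1::-1]))-90,(s1+s2)/2)
E
```

```text
True [ 0.6115 -0.1632  0.169 ] z-tcp 0.0364 [-2.   1.7 -2.1  3.  -0.3  0.6 -0.5  0.3]
 in tool x,y: [0.0559 0.0001]
False [ 0.6116 -0.1635  0.1666] z-tcp 0.034 [ 0.  -0.4 -0.2  0.9  0.5 -0.2  0.1 -0.7]
 in tool x,y: [0.0555 0.0001]
post [ 0.5577097  -0.15765143  0.055     ]
[ 0.51916831 -0.12436447  0.01      ] [ 0.58626756 -0.11460393  0.01      ] 0.06780543868664879 -81.72356688246943
[ 0.52664993 -0.13392891  0.01      ] [ 0.57879685 -0.12605806  0.01      ] -81.41678930498716 [ 0.55272339 -0.12999349  0.01      ]
```

Request:
jog_arm(plan=[[[0.003,-0.01,0,0,255],[0.004,-0.015,0,0,255],[0.004,-0.015,0,0,255],[0.0028,-0.01,0,0,255],[0,-0.0022,0,0.002,255],[0,0,0.01,0,255],[0,0,0.015,0,255],[0,0,0.008,0,255],[0,0,0,0,255],[0,0,0,0,255],[0,0,0,0,255]]])

```text
t: 19.5
tcp_pos: [0.5664, -0.2121, 0.0986]
eef_rot: [0.652, 0.758, 0.0, 0.0]
wrist_force: [0.5, -0.2, -7.0]
grip_width: 0.0141
```

```bash
python3 - <<'E'
from h import *
c=bot.get_calibration("wrist");s=bot.read_state();print(s["tcp_pos"],s["wrist_force"],R.from_quat(s["eef_rot"]).as_euler("xyz",degrees=True),s["joints"].round(2))
im=bot.camera("wrist")
cv2.imwrite("pics/w16r.png",im);import pickle;pickle.dump((c,s),open("w16.pkl","wb"))
cv2.imwrite("pics/w16.png",cv2.resize(im[85:285,218:418],None,fx=3,fy=3,interpolation=cv2.INTER_CUBIC))
sd=bot.camera("side");tp=bot.camera("top")
cv2.imwrite("pics/s16r.png",sd)
cv2.imwrite("pics/s16.png",cv2.resize(sd[120:260,320:500],None,fx=4,fy=4,interpolation=cv2.INTER_CUBIC))
yaw=R.from_quat(s["eef_rot"]).as_euler("xyz")[2]
print("hub",s["tcp_pos"][:2]+.0556*np.array([np.cos(yaw),np.sin(yaw)]))
E
```

```text
[ 0.56644586 -0.21212349  0.09863518] [ 0.53954807 -0.20004553 -6.95910296] [1.79943779e+02 1.34211986e-03 9.85478508e+01] [ 0.68  0.58 -0.58  1.81  0.4   0.87  0.07]
hub [ 0.55818174 -0.15714109]
```

View pics/w16.png

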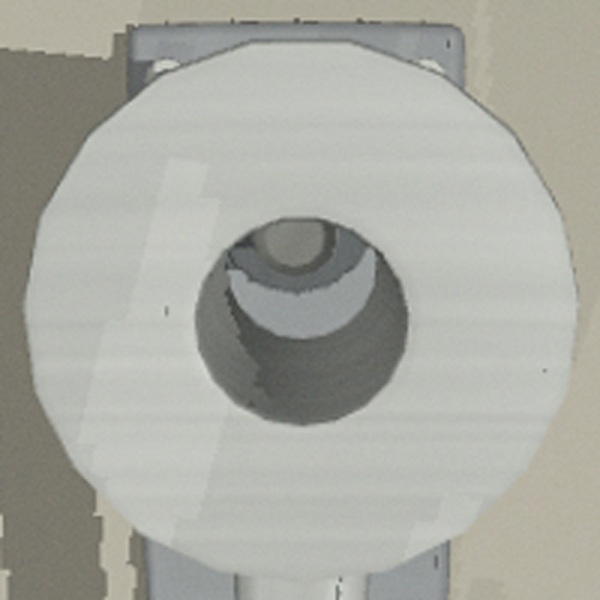

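View pics/s16.png

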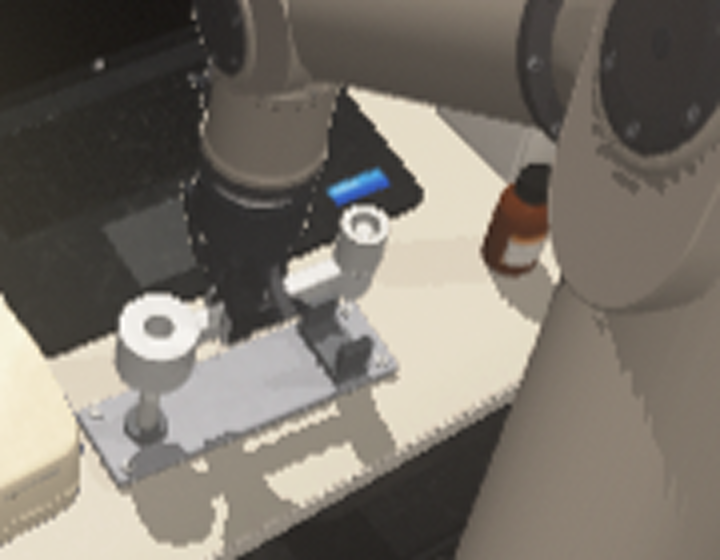

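```bash
python3 - <<'E'
from ov import *
o=np.array([25/3+218,579/3+218,38/3+85,578/3+85])-.33;b=np.array([195/3+218,408/3+218,216/3+85,425/3+85])-.33
c,s=fit("w16",o,b)
P=lambda x,y,z=.055:onz("wrist",(x/3+218-.33,y/3+85-.33),z,c)
e=P(292,262);e2=P(292,275,.0535)
yaw=R.from_quat(s["eef_rot"]).as_euler("xyz")[2];tx=np.array([np.cos(yaw),np.sin(yaw)])
print("post via face edge r6:",e[:2]+tx*.0063,"via outer r7.5",e2[:2]+tx*.0075)
print("face width",np.linalg.norm(P(258,245)-P(327,245)))
# w15 face size
c2,_=pickle.load(open("w15.pkl","rb"))
a=onz("wrist",(187/6+190,392/6+70),.055,c2);bb=onz("wrist",(288/6+190,392/6+70),.055,c2);print(np.linalg.norm(a-bb))
E
```

```text
True [ 0.5583 -0.1568  0.135 ] z-tcp 0.0364 [-2.1  1.9 -2.1  3.  -0.4  0.5 -0.5  0.3]
 in tool x,y: [0.0559 0.0001]
False [ 0.5583 -0.1572  0.1325] z-tcp 0.0339 [ 0.  -0.2 -0.1  0.8  0.5 -0.3  0.1 -0.7]
 in tool x,y: [0.0555 0.0001]
post via face edge r6: [ 0.55649521 -0.15571049] via outer r7.5 [ 0.55666001 -0.15691379]
face width 0.011442802299140261
0.010340228020894342
```

Request:
jog_arm(plan=[[[0.0004,-0.0013,0,0,255],[0,0,0,0,255],[0,0,0,0,255],[0,0,0,0,255],[0,0,0,0,255],[0,0,0,0,255]]])

```text
t: 20.15
tcp_pos: [0.5643, -0.2121, 0.0983]
eef_rot: [0.653, 0.758, 0.0, 0.0]
wrist_force: [-0.2, 0.8, -6.9]
grip_width: 0.0138
```

```bash
python3 - <<'E'
from h import *
c=bot.get_calibration("wrist");s=bot.read_state();print(s["tcp_pos"],s["wrist_force"],s["ft_torque"],R.from_quat(s["eef_rot"]).as_euler("xyz",degrees=True),abs(s["dq"]).max())
im=bot.camera("wrist")
import pickle;pickle.dump((c,s),open("w17.pkl","wb"))
a=cv2.resize(im[85:285,218:418],(400,400),interpolation=cv2.INTER_CUBIC)
sd=bot.camera("side")
yaw=R.from_quat(s["eef_rot"]).as_euler("xyz")[2];tx=np.array([np.cos(yaw),np.sin(yaw)])
hub=s["tcp_pos"][:2]+.0556*tx; print("hub",hub,"spig",hub-.16*tx)
spg=hub-.16*tx;fork=np.array([.557,-.157])+.16*np.array([np.cos(np.radians(-81.5)),np.sin(np.radians(-81.5))]);print("fork",fork)
# predicted level positions in side view
zb=s["tcp_pos"][2]-.0085
d=sd.copy()
sc=4;x0,y0=320,120
big=cv2.resize(sd[120:260,320:500],None,fx=sc,fy=sc,interpolation=cv2.INTER_CUBIC)
for p,z,r in((hub,zb+.044,.0275),(spg,zb+.070,.0163)):
  q=proj("side",circ(r,p,z,R.identity(),np.zeros(3)));q=((q-[x0,y0]+.5)*sc).astype(int);cv2.polylines(big,[q.reshape(-1,1,2)],True,(0,0,255),1)
cv2.imwrite("pics/s17.png",big);cv2.imwrite("pics/w17.png",a)
E
```

```text
[ 0.56428808 -0.2120761   0.09833524] [-0.18457752  0.77282244 -6.8682456 ] [-0.01363666 -0.01162734  0.01732089] [1.79996130e+02 3.70590283e-03 9.85340297e+01] 0.004843239708522759
hub [ 0.55603722 -0.15709171] spig [ 0.57978071 -0.31532017]
fork [ 0.58064951 -0.31524254]
```

View pics/w17.png

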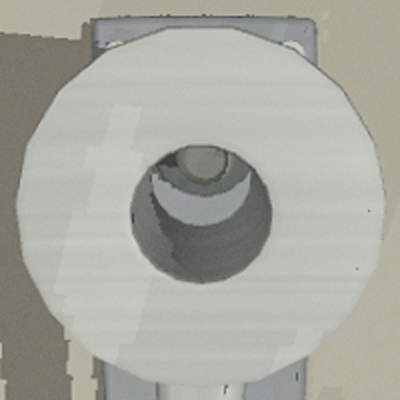

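View pics/s17.png

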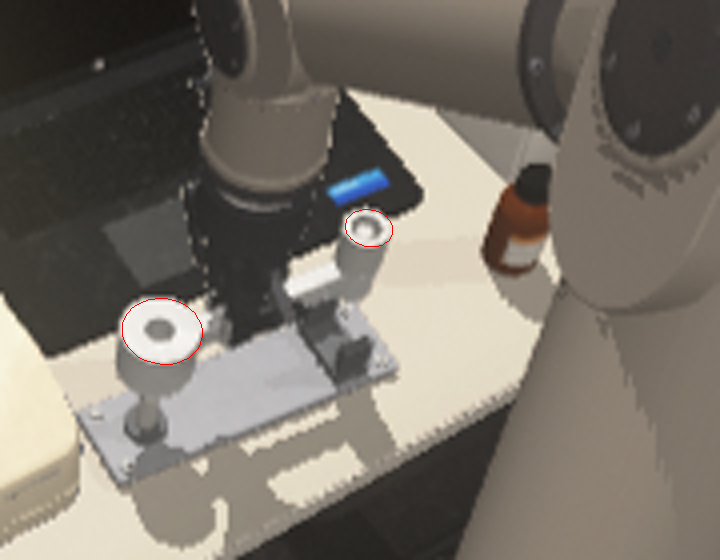

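```bash
python3 - <<'E'
from h import *
import pickle
c,s=pickle.load(open("w17.pkl","rb"))
e=onz("wrist",(218+203/2-.25,85+178/2-.25),.055,c)
e2=onz("wrist",(218+203/2-.25,85+184.5/2-.25),.0535,c)
yaw=R.from_quat(s["eef_rot"]).as_euler("xyz")[2];tx=np.array([np.cos(yaw),np.sin(yaw)])
b=onz("wrist",(318.2,191.3),s["tcp_pos"][2]+.0352,c)
print("post",e[:2]+tx*.0055,e2[:2]+tx*.0075,"bore",b[:2])
for l in["media_bottle","petri_dish","amber_bottle"]:
  bot.camera("side") if l=="media_bottle" else 0
  for d in bot.recognise(l,"side")[:1]: print(l,d)
E
```

```text
post [ 0.55663193 -0.15697702] [ 0.55661663 -0.15684524] bore [ 0.55612743 -0.15676063]
media_bottle {'box': [136.9, 223.0, 160.8, 253.2], 'conf': 0.93}
petri_dish {'box': [190.7, 307.6, 216.6, 337.0], 'conf': 0.75}
amber_bottle {'box': [442.9, 161.2, 457.2, 189.9], 'conf': 0.67}
```

Everything is within about 0.5 mm. The bystanders are where they started and the arm is still, so I'm handing in.

```bash
python3 -c "
from bench import bot
print(bot.read_state()['t']);print(bot.hand_in())"
```

```text
20.45
the job is handed in; nothing more can be done
None
```

I pushed the right-most sleeve home over the spigot and let it go. I then gripped the lever by its bar about 56 mm from the hub's centre (balance point 57 ± 4 mm), lifted it level and handed in at 20.5 s while holding it over the stand.

**Last checks**
- **Bore over post:** the bore centre was within about 0.5 mm of the post axis, measured in the wrist picture through the bore. An earlier wrist look from the side put the post about 1 mm away from this value.
- **Height:** the hub's underside was about 33–36 mm above the post tip. The range is there because two ways of fitting the hub height differed by 2.5 mm.
- **Spigot over fork:** the spigot was within about 1 mm of the worked-out fork centre.
- **Level and still:** a level outline drawn over the side picture fitted both ends, with about 1 pixel of shared offset. Joint speeds were about zero, and the wrist carried only the lever's weight, about 6–7 N.
- **Sleeve home:** the close-up after I let go matched its top at 70 mm. It was still seated in the last side picture, though I did not measure it again there.
- **Bottles and dish:** the petri dish and amber bottle boxes matched the start. The media bottle's box was tighter on its left side, and I took that as detector noise.

No check failed. I did not look separately for contact with the stand, but the clearance and wrist force give no sign of any.

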